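Set out the propagator drip tray

TASK

Set up the green drip tray for sowing. First, while the tray is still empty, lay the grey riser board flat in it, pushed square into the corner where the tray's two high sides meet; then stand the two short round pots upright on the board, one on each side of its rib, and the tall round pot upright on the bare tray floor beside the board. Leave the square pots and the white feed bottle where they are.

Things in the scene. Friction and masses are not known exactly. Their poses are not given: they have to be found in the camera images.
- tray: Green plastic drip tray, fixed. Origin: centre of its underside, on the table. Inside 170 (x) by 210 (y) mm, floor 4 mm above the origin. Its high sides are at its own +x and +y: 34 mm high, topped by a rim 14 mm wide outward, inner faces at x = +85, y = +105 mm. Low lips, 14 mm high, at -x and -y. With the board in the corner the bare floor runs from x = -85 to +9 mm.
- board_rib (a point): Riser board: grey slab 76 (x) by 190 (y) by 16 mm with dark grooves, about 250 g, same either way round. A rib to lift it by, pinched along y, crosses its middle: 60 (x) by 14 (y) mm, 25 mm high above the slab. Point: middle of the rib, 28.5 mm above the underside. In the corner it is at x = 47, y = 10 mm in the tray, y along the tray's y. Pots stand well 52 mm along y from it.
- short_a_mid (a point): Short round pot: empty terracotta-brown plastic plant pot, open at the top, 50 mm high, 38 mm across the base, with a straight rim band 54 mm across over the top 16 mm; wall 3 mm. Point: on its axis, half-way up (25 mm above its base); z up. The two short round pots are alike.
- short_b_mid (a point): The other short round pot, the same in every way: 50 mm high, 38 mm across the base, 54 mm across the rim band (top 16 mm). Point: on its axis, 25 mm above its base; z up.
- tall_mid (a point): Tall round pot: empty terracotta-brown plastic plant pot, open at the top, 66 mm high, 44 mm across the base, with a straight rim band 64 mm across over the top 16 mm; wall 3 mm. Point: on its axis, half-way up (33 mm above its base); z up. On the tray floor its rim is level with those of the short pots on the board.
- square_s_mid (a point): Square pot that does not belong in the tray (leave it): same brown plastic, 52 by 52 mm at the rim, 50 mm high. Point: its middle, 25 mm above its base.
- square_t_mid (a point): Larger square pot that does not belong in the tray (leave it): same brown plastic, 62 by 62 mm at the rim, 66 mm high. Point: its middle, 33 mm above its base.
- feed_mid (a point): White plastic feed bottle, 60 mm across and 160 mm tall, standing loose near the work (leave it). Point: on its axis, 80 mm above its base.

How it is judged:
By the outcome, as a careful person would: the job done as asked, in the order asked, and still so for the second after the job is handed in, with the robot touching nothing.
It also fails if it takes over 115 s, if anything falls off the work surface, if the arm or the gripper's body presses on something with over 40 N, if the wrist force passes 120 N, or if a joint passes its speed limit or range.

ROBOT

A 6-joint arm with a two-finger parallel gripper is mounted at the origin on the work surface. World frame = base frame: x ahead of the robot, y to its left, z up, the work surface at z = 0. Lengths are in mm, angles in rad, forces in N, time in s.
With the tool pointing down it reaches from about 275 to 1000 mm from the base axis. Payload 8.4 kg.
Tool frame: the origin (TCP) lies at the very end of the fingers, on their centre line; the grasp point (between the pads) lies 19 mm behind it; z points along the fingers, y is the direction in which the jaws open and shut (so a half turn about z gives the same grasp; the last joint's range is limited). The gripper opens to 85 mm and grips with 20 to 120 N. Pads are 22 mm wide; open, the fingers measure 114 mm over their backs; the gripper's body (76 mm by 85 mm) begins 54 mm behind the grasp point. The pads swing forward as they close: fully open they stand 13 mm farther back than shut.
Start: joints at [1.11, 0.353, 1.633, -0, 1.155, -0.002], TCP at [276.794, 560.368, 231.281] pointing down, gripper open.
Joint ranges: [-2.63, 2.63], [-0.92, 2.1], [0.06, 2.66], [-1.3, 4.44], [0, 2.69], [-3.02, 3.02]. Speed limits (rad/s): [2.22, 2.22, 2.79, 3.14, 3.14, 3.14].

INTERFACE

Orientations are given as [roll, pitch, yaw] about the fixed x, y, z axes, in that order (R = Rz(yaw) Ry(pitch) Rx(roll)).
In Python, from rig import r gives the robot as it stands.
- The arm moves only by the tool jog_arm, never from a script. Its argument "increments" is text: rows parted by semicolons, each of 7 numbers parted by spaces: the shift along the tool's x, y, z in cm, then the turn, a rotation vector about the tool's x, y, z in rad, then the opening, from -1 (shut) to 1 (fully open). A call has exactly 8 rows; each row shifts and turns the commanded pose from where the row before left it, along the tool's axes as they then stand; what a row does not reach is not made up. A row lasts 1/10 s, in which the tool goes at most 50 mm and 8.59 degrees, less where a joint would pass 70% of its speed; a pose out of reach is approached as far as the arm can. A call with a gripper value outside its range is refused whole. The fingers move at their own pace and stop on an object; "squeeze" is the grip in N (left out, the last holds). Time passes only in rows, so rows that do not move let the fingers close, or fill a call up. It gives the time, the measured TCP pose, the force and the opening at its end, in the units of the state.
- r.sense(): the state, without advancing time (a new reading comes with each control period).
- r.grab_frame(name): name is "scene" or "side" or "wrist"; returns the picture (384x512x3 uint8, red, green, blue); there is no depth.
- r.camera_info(name): a dict with "K" (3x3 intrinsics, pixels), "rvec" (rotation vector, rad) and "tvec" (3), from world to camera coordinates, as OpenCV has them. Camera axes: x right, y down, z forward; pixel columns grow to the right and rows downward; lengths in mm; the calibration is good to about 2 mm. A picture is of the moment at which its call begins: read the wrist's pose just before it. camera_info takes no time and is no camera call; for the wrist camera it gives the pose at the moment of the call.
- r.sign_off(): hands the job in, once; it reports no verdict.
The state is a dict: "clock": time; "qpos": joint angles; "qvel": joint speeds; "joint_efforts": joint torques, N m; "eef_pos": TCP position; "tcp_rot": TCP orientation; "contact_force": force on the tool from outside, world axes, zero at the start; "wrist_torque": the same for the moment, N m; "opening": opening from 0.0 (shut) to 1.0 (fully open).
Only numpy, scipy, OpenCV 4.12 (cv2) and the standard library are available. Lean on these libraries where they do the work, as an engineer would, in place of code of your own. Each camera call takes 0.05 s, during which the arm holds its last target.

## Working session

There is one attempt and no reset: what is moved stays moved. The work goes in short steps, Python scripts to look and compute and a tool call to move; the robot and the scene stay as the last step left them, time stands still between calls to the robot, and variables do not carry over. Pictures are saved under pics/ and viewed, and the job is handed in when it is done.

Besides the shell and the picture viewer there is one more tool, called after ">>>" as name(argument=value, ...) on one line, values as JSON. jog_arm: Moves the arm, as the interface text tells. Its arguments: {"type":"object","properties":{"increments":{"type":"string"},"squeeze":{"type":"number"}},"required":["increments"]}

```bash
ls; mkdir -p pics
python3 - <<'E'
from rig import r
import cv2
print(r.sense())
for n in ["scene","side","wrist"]:
    i=r.camera_info(n); print(n,i)
    cv2.imwrite(f"pics/{n}0.png",r.grab_frame(n)[:,:,::-1])
E
```

```text
pics
{'clock': 0.0, 'qpos': array([ 1.10961358e+00,  3.53639422e-01,  1.63411832e+00, -1.44350002e-05,
        1.15519361e+00, -2.38227739e-03]), 'qvel': array([ 1.31940921e-03,  4.93679746e-05,  5.48136804e-05, -7.37999106e-04,
        1.56649882e-03, -4.78422108e-04]), 'joint_efforts': array([-9.93528702e-04, -6.05264997e+01, -3.42057753e+01, -6.74699277e-05,
        9.64831183e-03, -1.18053893e-05]), 'eef_pos': array([276.58322013, 559.95259556, 230.57389508]), 'tcp_rot': array([-3.14023393e+00,  9.96144219e-06,  2.68279803e+00]), 'contact_force': array([-0.64580142,  0.6451674 , -0.19639513]), 'wrist_torque': array([ 0.00718432, -0.0200943 , -0.05972685]), 'opening': 1.0011471847434266}
scene {'K': array([[351.59260113,   0.        , 258.15370459],
       [  0.        , 351.59260113, 193.55396771],
       [  0.        ,   0.        ,   1.        ]]), 'rvec': array([ 2.00195652,  0.83412288, -0.43383702]), 'tvec': array([-392.22660805, -185.25356006, 1128.87521828])}
side {'K': array([[479.69660221,   0.        , 258.18847229],
       [  0.        , 479.69660221, 188.89855824],
       [  0.        ,   0.        ,   1.        ]]), 'rvec': array([ 0.1408626 , -2.85969185,  1.2071603 ]), 'tvec': array([611.07997903, 130.0855299 , 975.95724133])}
wrist {'K': array([[264.27698757,   0.        , 257.19018973],
       [  0.        , 264.27698757, 185.5443461 ],
       [  0.        ,   0.        ,   1.        ]]), 'rvec': array([-2.42854195, -1.51005249, -0.24095396]), 'tvec': array([-623.33854686,  -40.49825569,  381.14357808])}
```

View pics/scene0.png

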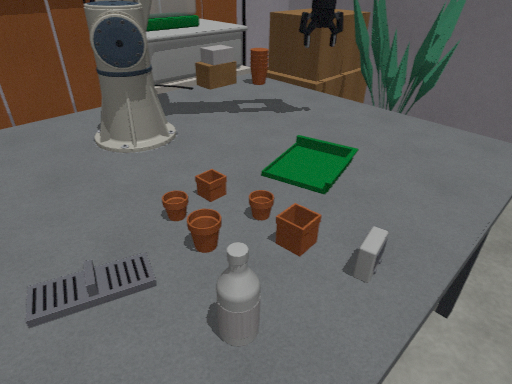

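View pics/side0.png

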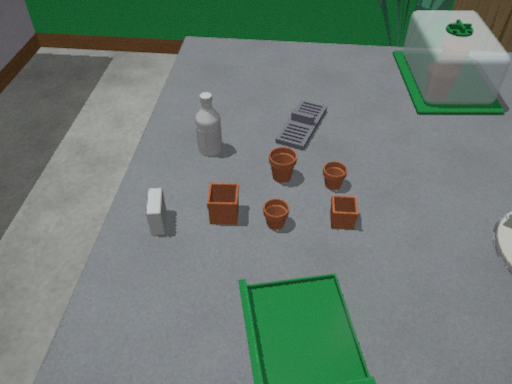

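View pics/wrist0.png

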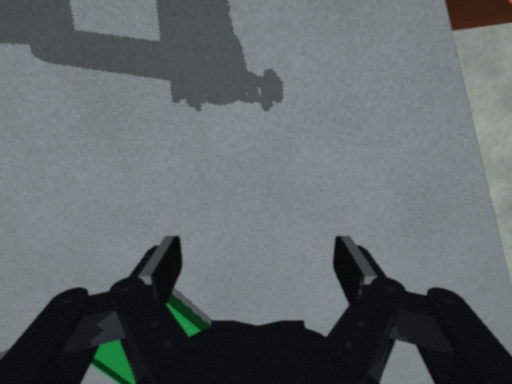

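```bash
cat > h.py <<'E'
import numpy as np, cv2
from scipy.optimize import least_squares
from rig import r
def cam(n):
    i=r.camera_info(n); R,_=cv2.Rodrigues(np.array(i["rvec"],float)); return np.array(i["K"]),R,np.array(i["tvec"],float)
def ray(c,uv,z):
    K,R,t=c; uv=np.atleast_2d(np.array(uv,float))
    d=np.c_[uv,np.ones(len(uv))]@np.linalg.inv(K).T@R
    o=-R.T@t
    s=(z-o[2])/d[:,2]
    return o+d*s[:,None]
def proj(c,P):
    K,R,t=c; q=(np.atleast_2d(P)@R.T+t)@K.T; return q[:,:2]/q[:,2:]
def origin(c): return -c[1].T@c[2]
def brown(im):
    h=cv2.cvtColor(im,cv2.COLOR_RGB2HSV); return ((h[...,0]<14)&(h[...,1]>120)&(h[...,2]>40)).astype(np.uint8)*255
def green(im):
    h=cv2.cvtColor(im,cv2.COLOR_RGB2HSV); return ((h[...,0]>50)&(h[...,0]<80)&(h[...,1]>150)).astype(np.uint8)*255
def comps(m,amin=200):
    cs,_=cv2.findContours(m,cv2.RETR_EXTERNAL,cv2.CHAIN_APPROX_NONE)
    return [c[:,0,:] for c in cs if cv2.contourArea(c)>amin]
def rimfit(c,ct,H,R):
    P=ray(c,ct,H)[:,:2]; o=origin(c)[:2]
    g=P.mean(0)
    for _ in range(8):
        a=(g-o)/np.linalg.norm(g-o)
        s=P[(P-g)@a>-0.15*R] if _ else P[(P-g)@a>0]
        s=s[np.abs(np.linalg.norm(s-g,axis=1)-R)<(40 if _<3 else 12)]
        f=least_squares(lambda x:np.linalg.norm(s-x,axis=1)-R,g,loss='soft_l1',f_scale=2); g=f.x
    return g,np.sqrt(np.mean(f.fun**2)),len(s)
E
python3 - <<'E'
from h import *
for n in ["scene","side"]:
    im=cv2.imread(f"pics/{n}0.png")[:,:,::-1].copy(); c=cam(n)
    print(n,"cam at",origin(c).round())
    for ct in comps(brown(im),150):
        m=ct.mean(0)
        g=ray(c,[m],30)[0]
        if abs(g[1])>800 or g[0]>900 or g[0]<200: continue
        print(m.round(),cv2.contourArea(ct),g.round(),[ [np.round(v,1) for v in rimfit(c,ct,H,R)] for H,R in((50,27),(66,32))])
    for ct in comps(green(im),1500):
        q=cv2.approxPolyDP(ct.reshape(-1,1,2),4,True)[:,0,:]
        print("green",cv2.contourArea(ct),[(tuple(a),tuple(b[:2].round())) for a,b in zip(q.tolist(),ray(c,q,34))])
cs=cam("scene"); 
im=cv2.imread("pics/scene0.png"); cv2.imwrite("pics/s_tray.png",cv2.resize(im[125:205,250:370],None,fx=6,fy=6,interpolation=cv2.INTER_CUBIC))
cv2.imwrite("pics/s_board.png",cv2.resize(im[245:330,15:170],None,fx=5,fy=5,interpolation=cv2.INTER_CUBIC))
im=cv2.imread("pics/side0.png"); cv2.imwrite("pics/d_board.png",cv2.resize(im[90:160,265:340],None,fx=8,fy=8,interpolation=cv2.INTER_CUBIC))
cv2.imwrite("pics/d_tray.png",cv2.resize(im[264:384,225:385],None,fx=5,fy=5,interpolation=cv2.INTER_CUBIC))
E
```

```text
scene cam at [1012. -479.  457.]
[204. 229.] 1074.0 [ 565. -163.   30.] [[array([ 553.7, -154.5]), np.float64(2.1), np.int64(37)], [array([ 577.5, -171.4]), np.float64(1.0), np.int64(41)]]
[297. 228.] 1628.5 [688. -31.  30.] [[array([672.9, -11. ]), np.float64(3.9), np.int64(36)], [array([692.6, -34.1]), np.float64(4.2), np.int64(45)]]
[175. 205.] 559.5 [ 455. -155.   30.] [[array([ 458.2, -156.8]), np.float64(1.0), np.int64(31)], [array([ 486.2, -172.7]), np.float64(4.1), np.int64(35)]]
[261. 204.] 536.0 [579. -21.  30.] [[array([581.5, -23.5]), np.float64(1.2), np.int64(30)], [array([603.1, -47.1]), np.float64(4.2), np.int64(34)]]
[211. 185.] 699.5 [442. -48.  30.] [[array([437.9, -45. ]), np.float64(3.7), np.int64(32)], [array([466.6, -66.8]), np.float64(3.1), np.int64(36)]]
green 3130.5 [((262, 170), (np.float64(480.0), np.float64(85.0))), ((262, 175), (np.float64(498.0), np.float64(67.0))), ((324, 193), (np.float64(652.0), np.float64(109.0))), ((357, 149), (np.float64(579.0), np.float64(370.0))), ((298, 135), (np.float64(401.0), np.float64(325.0)))]
side cam at [552. 665. 772.]

[... 1703 characters left out ...]
(391, 45), (np.float64(265.0), np.float64(-788.0))), ((401, 46), (np.float64(234.0), np.float64(-784.0))), ((416, 4), (np.float64(142.0), np.float64(-1113.0))), ((410, 0), (np.float64(159.0), np.float64(-1146.0))), ((407, 8), (np.float64(179.0), np.float64(-1075.0))), ((408, 0), (np.float64(167.0), np.float64(-1146.0))), ((403, 7), (np.float64(193.0), np.float64(-1082.0))), ((399, 0), (np.float64(200.0), np.float64(-1142.0))), ((397, 43), (np.float64(244.0), np.float64(-803.0))), ((397, 0), (np.float64(207.0), np.float64(-1141.0))), ((386, 0), (np.float64(248.0), np.float64(-1137.0))), ((389, 39), (np.float64(267.0), np.float64(-828.0))), ((377, 0), (np.float64(281.0), np.float64(-1134.0)))]
```

```bash
sleep 1
```

```text
(no output)
```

View pics/s_tray.png

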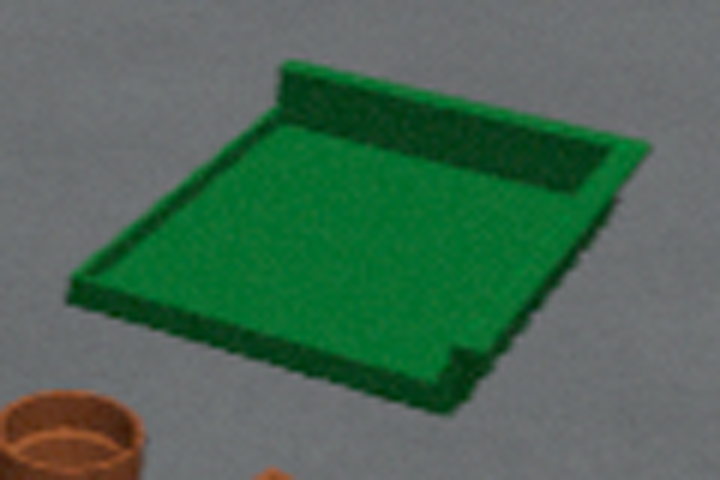

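View pics/s_board.png

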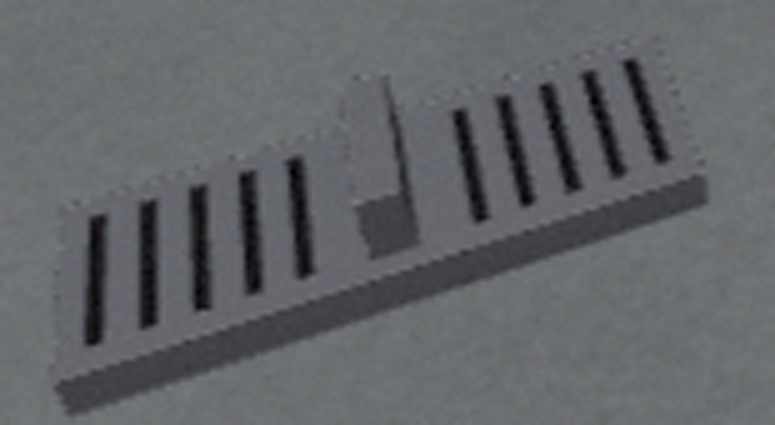

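View pics/d_board.png

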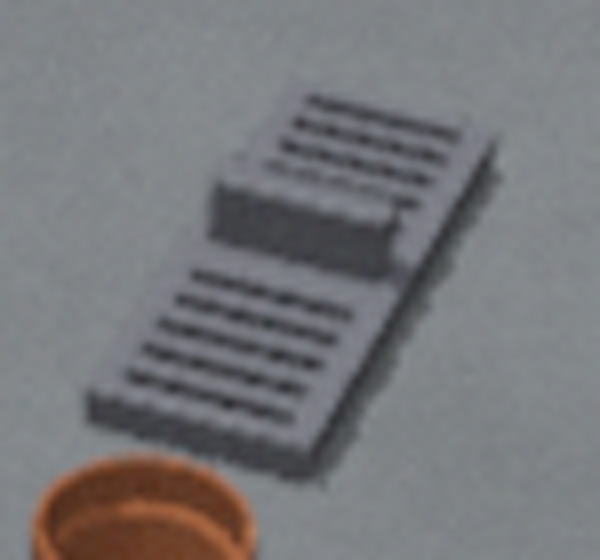

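View pics/d_tray.png

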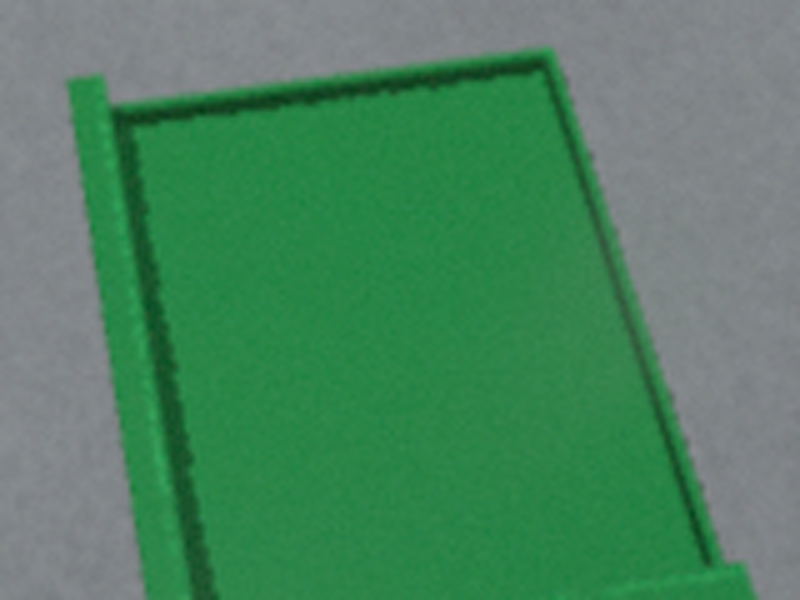

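```bash
cat >> h.py <<'E'
def rigid(L,W):
    L=np.array(L,float);W=np.array(W,float);l=L.mean(0);w=W.mean(0);A=L-l;B=W-w
    th=np.arctan2((A[:,0]*B[:,1]-A[:,1]*B[:,0]).sum(),(A*B).sum()); c,s=np.cos(th),np.sin(th)
    Rm=np.array([[c,-s],[s,c]]); t=w-Rm@l
    return th,t,(W-(L@Rm.T+t)).round(1)
E
python3 - <<'E'
from h import *
cs,cd=cam("scene"),cam("side")
W=[ray(cs,[(345.8,156.7)],4)[0][:2],ray(cs,[(297.2,145.3)],4)[0][:2],ray(cd,[(252,288.6)],4)[0][:2],ray(cd,[(333,278.4)],4)[0][:2],ray(cs,[(358.3,149.5)],34)[0][:2]]
L=[(85,105),(-85,105),(85,-105),(-85,-105),(99,119)]
print("tray",rigid(L,W),np.round(W,1))
a=np.array([(62,205),(655,40),(705,178),(58,380)])/5+(15,245)
b=np.array([(292,85),(497,135),(310,450),(90,395)])/8+(265,90)
print("board scene",ray(cs,a,16).round(1)); print("board side",ray(cd,b,16).round(1))
ra=np.array([(345,80),(385,75),(398,193),(357,207)])/5+(15,245)
rb=np.array([(222,180),(390,225),(400,210),(240,160)])/8+(265,90)
print("rib",ray(cs,ra,41).round(1).mean(0),ray(cd,rb,41).round(1).mean(0))
for n,uv in(("scene",(238,328)),("side",(209,148))): print("bottle",ray(cam(n),[uv],0))
for n,uv in(("scene",(238,252)),("side",(206,99))): print("bottle top",ray(cam(n),[uv],160))
print("box",ray(cs,[(362,274)],0),ray(cd,[(158,228)],0))
K,R,t=cam("wrist"); s=r.sense(); y=s["tcp_rot"][2]
print("wristcam tool frame",origin((K,R,t))-s["eef_pos"],[np.cos(y),np.sin(y)], R)
E
```

```text
tray (np.float64(0.24293049706294167), array([509.12170697, 233.74665455]), array([[-12.7,   3.6],
       [  5.3,   2.1],
       [ -5.7,  -2.3],
       [  6.4,   0.1],
       [  6.7,  -3.5]])) [[553.7 359.7]
 [406.6 317.4]
 [611.2 150. ]
 [458.3 111.4]
 [583.3 369.5]]
board scene [[ 468.8 -450.8   16. ]
 [ 531.8 -272.5   16. ]
 [ 603.6 -295.9   16. ]
 [ 541.3 -473.4   16. ]]
board side [[ 538.5 -470.9   16. ]
 [ 467.6 -447.7   16. ]
 [ 526.5 -270.5   16. ]
 [ 596.5 -291.    16. ]]
rib [ 536.5   -372.925   41.   ] [ 530.375 -371.5     41.   ]
bottle [[ 7.58519551e+02 -2.52867870e+02 -5.68434189e-14]]
bottle [[ 764.01079145 -259.135668      0.        ]]
bottle top [[ 766.38633092 -257.45411493  160.        ]]
bottle top [[ 756.40798772 -238.93171384  160.        ]]
box [[831.3645785  -18.23287597   0.        ]] [[826.45334449  15.79629275   0.        ]]
wristcam tool frame [-73.22923186  35.45866371 142.84944115] [np.float64(-0.8965832612620934), np.float64(0.4428752145070085)] [[ 0.44259779  0.89671891 -0.00154691]
 [ 0.85162396 -0.41979864  0.31385624]
 [ 0.28079143 -0.14022946 -0.94946926]]
```

>>> jog_arm(increments="-2 -1 0 0 0 0 1; -4 -1.8 0 0 0 0 1; -4 -1.8 0 0 0 0 1; -4 -1.8 0 0 0 0 1; -4 -1.8 0 0 0 0 1; -4 -1.8 0 0 0 0 1; -4 -1.8 0 0 0 0 1; -4 -1.8 0 0 0 0 1", squeeze=60)

```text
clock: 0.95
eef_pos: [486.4, 304.0, 231.2]
tcp_rot: [-3.142, -0.0, 2.683]
contact_force: [0.4, 0.3, -0.4]
opening: 0.997
```

>>> jog_arm(increments="-4 -1.8 0 0 0 0 1; -4 -1.8 0 0 0 0 1; -2.5 -1.1 0 0 0 0 1; -1 -0.5 0 0 0 0 1; 0 0 0 0 0 0 1; 0 0 0 0 0 0 1; 0 0 0 0 0 0 1; 0 0 0 0 0 0 1")

```text
clock: 1.75
eef_pos: [564.9, 209.1, 231.3]
tcp_rot: [3.142, -0.0, 2.684]
contact_force: [-0.4, 0.8, -0.5]
opening: 1.001
```

```bash
cat > snap.py <<'E'
import sys,pickle
from h import *
n,f=sys.argv[1:3]
c=cam(n); s=r.sense(); im=r.grab_frame(n)
cv2.imwrite(f"pics/{f}.png",im[:,:,::-1]); pickle.dump((c,s),open(f"pics/{f}.pkl","wb"))
print(s["clock"],s["eef_pos"].round(1),s["tcp_rot"].round(4),s["contact_force"].round(1),s["opening"])
E
python3 snap.py wrist w_tray
```

```text
1.75 [564.9 209.1 231.3] [ 3.1416e+00 -2.0000e-04  2.6843e+00] [-0.4  0.8 -0.5] 1.0011646095834237
```

View pics/w_tray.png

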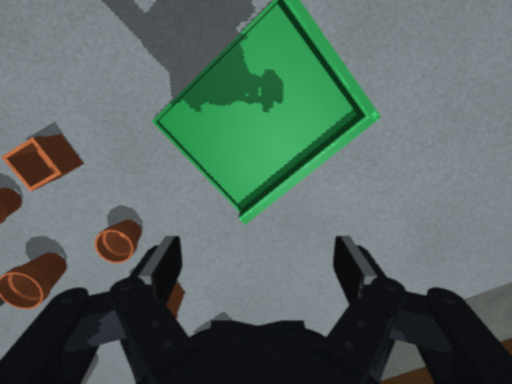

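Run:
```python
import cv2
im=cv2.imread("pics/w_tray.png")
a=cv2.resize(im[80:160,320:400],None,fx=5,fy=5,interpolation=cv2.INTER_CUBIC)
b=cv2.resize(im[150:230,205:285],None,fx=5,fy=5,interpolation=cv2.INTER_CUBIC)
cv2.imwrite("pics/w_tray2.png",cv2.hconcat([a,b]))
c=cv2.resize(im[85:165,135:215],None,fx=5,fy=5,interpolation=cv2.INTER_CUBIC)
d=cv2.resize(im[0:80,240:320],None,fx=5,fy=5,interpolation=cv2.INTER_CUBIC)
cv2.imwrite("pics/w_tray3.png",cv2.hconcat([c,d]))
```

```text
(no output)
```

View pics/w_tray2.png

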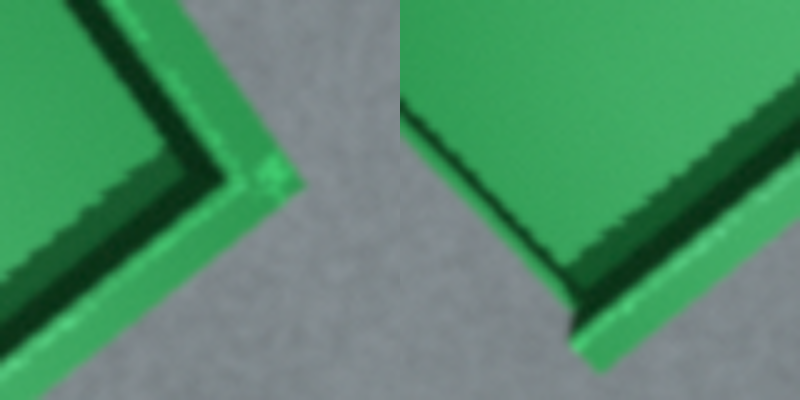

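View pics/w_tray3.png

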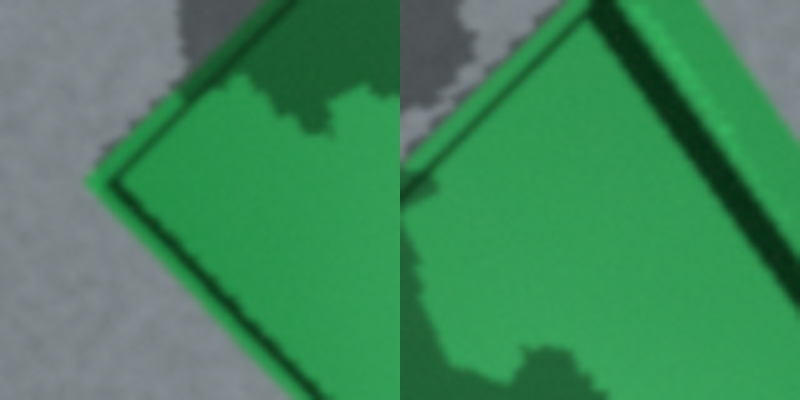

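Run:
```python
from h import *
import pickle
c,s=pickle.load(open("pics/w_tray.pkl","rb"))
pts=[((356.4,114.4),4,(85,105)),((365.2,116.4),34,(85,105)),((380.6,116.8),34,(99,119)),((240.6,207),4,(85,-105)),((159.4,121.4),4,(-85,-105)),((277.6,4.4),4,(-85,105))]
W=[ray(c,[p],z)[0][:2] for p,z,_ in pts]; L=[l for *_,l in pts]
th,t,res=rigid(L,W); print(th,t,res.tolist())
# line fits on outer rim edges z=34
im=cv2.imread("pics/w_tray.png")[:,:,::-1].copy()
m=green(im); ct=max(comps(m,3000),key=cv2.contourArea)
Rm=np.array([[np.cos(th),-np.sin(th)],[np.sin(th),np.cos(th)]])
for z,nm in((34,"rim"),):
    q=(ray(c,ct,z)[:,:2]-t)@Rm
    a=q[(q[:,0]>92)&(q[:,1]>-80)&(q[:,1]<95)]; print("x edge",np.polyfit(a[:,1],a[:,0],1),len(a), "expect 0,99")
    a=q[(q[:,1]>112)&(q[:,0]>-60)&(q[:,0]<80)]; print("y edge",np.polyfit(a[:,0],a[:,1],1),len(a),"expect 0,119")
```

```text
0.2529030090606794 [513.9117528  232.99852574] [[-0.5, -0.3], [0.4, -0.3], [-0.8, -0.3], [-1.6, -0.1], [1.6, 0.9], [0.8, 0.1]]
x edge [1.70841535e-03 9.63067094e+01] 106 expect 0,99
y edge [1.29902528e-03 1.17775700e+02] 100 expect 0,119
```

>>> jog_arm(increments="-1.2 -2 0 0 0 0 1; -2 -3.8 0 0 0 0 1; -2 -3.8 0 0 0 0 1; -2 -3.8 0 0 0 0 1; -2 -3.8 0 0 0 0 1; -2 -3.8 0 0 0 0 1; -2 -3.8 0 0 0 0 1; -2 -3.8 0 0 0 0 1")

```text
clock: 2.6
eef_pos: [575.1, -116.8, 231.5]
tcp_rot: [3.141, 0.0, 2.684]
contact_force: [1.4, 0.6, -0.1]
opening: 0.997
```

>>> jog_arm(increments="-2 -3.8 0 0 0 0 1; -2 -3.8 0 0 0 0 1; -2 -3.8 0 0 0 0 1; -2 -3.8 0 0 0 0 1; -2 -3.8 0 0 0 0 1; -2 -3.8 0 0 0 0 1; -2 -3.8 0 0 0 0 1; -1 -1.5 0 0 0 -0.12 1")

```text
clock: 3.4
eef_pos: [585.0, -437.2, 231.1]
tcp_rot: [-3.141, 0.001, 2.802]
contact_force: [-0.4, 0.1, -0.0]
opening: 0.998
```

>>> jog_arm(increments="0 0 1 0 0 0 1; 0 0 1 0 0 0 1; 0 0 1 0 0 0 1; 0 0 0 0 0 0 1; 0 0 0 0 0 0 1; 0 0 0 0 0 0 1; 0 0 0 0 0 0 1; 0 0 0 0 0 0 1")

```text
clock: 4.2
eef_pos: [585.5, -434.1, 201.8]
tcp_rot: [-3.141, 0.001, 2.803]
contact_force: [-0.1, -0.4, -0.5]
opening: 1.001
```

```bash
python3 snap.py wrist w_board
```

```text
4.2 [ 585.5 -434.1  201.8] [-3.1414e+00  7.0000e-04  2.8028e+00] [-0.1 -0.4 -0.5] 1.0010169501013133
```

View pics/w_board.png

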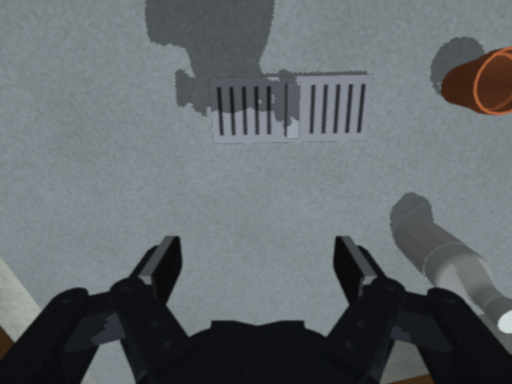

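Run:
```python
import cv2
im=cv2.imread("pics/w_board.png")
cv2.imwrite("pics/w_board2.png",cv2.resize(im[65:155,200:385],None,fx=4.3,fy=4.3,interpolation=cv2.INTER_CUBIC))
```

```text
(no output)
```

View pics/w_board2.png

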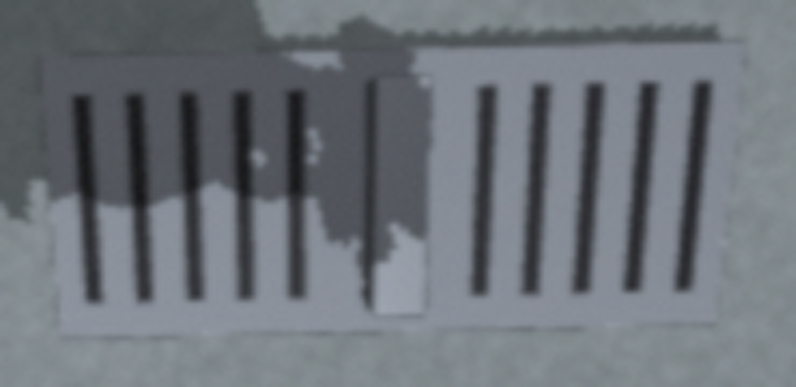

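```bash
cat >> h.py <<'E'
def tool(dx,dy,yaw):
    "world delta mm -> tool cm"
    return np.round([(dx*np.cos(yaw)+dy*np.sin(yaw))/10,(dx*np.sin(yaw)-dy*np.cos(yaw))/10],2)
E
python3 - <<'E'
from h import *
import pickle
c,s=pickle.load(open("pics/w_board.pkl","rb"))
p=np.array([(45,58),(742,42),(715,322),(62,335)])/4.3+(200,65)
q=np.array([(374,78),(430,77),(423,314),(373,314)])/4.3+(200,65)
L=np.array([(-38,-95),(-38,95),(38,95),(38,-95)]);M=np.array([(-30,-7),(-30,7),(30,7),(30,-7)])
a=rigid(L,ray(c,p,16)[:,:2]);b=rigid(M,ray(c,q,41)[:,:2]); print(a,b)
t=(a[1]+b[1])/2
s=r.sense(); d=t-s["eef_pos"][:2]; y=s["tcp_rot"][2]
print("yaw need",np.pi+a[0]-y, "tool cm",tool(*d,y), "then",tool(*d,np.pi+a[0]))
E
```

```text
(np.float64(-0.31773069103678425), array([ 534.72395587, -374.59771535]), array([[ 1.2,  1.3],
       [ 0.1, -1.8],
       [-0.9, -0.5],
       [-0.5,  1.1]])) (np.float64(-0.31426816272699876), array([ 534.74977238, -375.11174147]), array([[ 0.6, -0.2],
       [ 0.7, -0.3],
       [-0.6, -0.2],
       [-0.7,  0.6]]))
yaw need 0.021157863999027082 tool cm [6.75 3.91] then [6.67 4.05]
```

>>> jog_arm(increments="0 0 0 0 0 -0.022 1; 2 1.2 1 0 0 0 1; 2 1.2 2 0 0 0 1; 1.67 1 2 0 0 0 1; 1 0.65 3 0 0 0 1; 0 0 3 0 0 0 1; 0 0 2 0 0 0 1; 0 0 2 0 0 0 1")

```text
clock: 5.05
eef_pos: [534.3, -374.7, 50.3]
tcp_rot: [3.142, -0.0, 2.826]
contact_force: [-0.3, 0.8, 0.2]
opening: 0.994
```

>>> jog_arm(increments="0 0 1.5 0 0 0 1; 0 0 1 0 0 0 1; 0 0 0.5 0 0 0 1; 0 0 0.3 0 0 0 1; 0 0 0 0 0 0 1; 0 0 0 0 0 0 -1; 0 0 0 0 0 0 -1; 0 0 0 0 0 0 -1")

```text
clock: 5.85
eef_pos: [534.8, -375.0, 18.8]
tcp_rot: [-3.141, 0.001, 2.825]
contact_force: [0.5, -0.3, -0.1]
opening: 0.519
```

>>> jog_arm(increments="0 0 0 0 0 0 -1; 0 0 0 0 0 0 -1; 0 0 0 0 0 0 -1; 0 0 0 0 0 0 -1; 0 0 0 0 0 0 -1; 0 0 0 0 0 0 -1; 0 0 0 0 0 0 -1; 0 0 0 0 0 0 -1")

```text
clock: 6.65
eef_pos: [534.7, -374.9, 18.6]
tcp_rot: [-3.141, 0.0, 2.825]
contact_force: [-0.8, 0.8, 5.1]
opening: 0.15
```

```bash
python3 snap.py wrist w_grasp1;  python3 -c "
from h import *; print(r.sense())"
```

```text
6.65 [ 534.7 -374.9   18.6] [-3.1415e+00  4.0000e-04  2.8248e+00] [-0.8  0.8  5.1] 0.15048505955797253
{'clock': 6.7, 'qpos': array([-6.13903404e-01,  6.42632559e-01,  1.70244490e+00, -2.17252670e-05,
        7.95967056e-01, -1.86784735e+00]), 'qvel': array([ 0.00035279, -0.00263447, -0.000231  ,  0.00091362,  0.00032719,
       -0.00202534]), 'joint_efforts': array([-1.38442262e-02, -6.71915102e+01, -2.37729442e+01, -4.33612440e-02,
       -2.39375085e-01, -1.30211163e-02]), 'eef_pos': array([ 534.73849449, -375.02569061,   18.63718094]), 'tcp_rot': array([-3.14141736e+00,  5.19584175e-04,  2.82475551e+00]), 'contact_force': array([-0.4622779 ,  0.58050558,  5.71347845]), 'wrist_torque': array([0.10197764, 0.07882117, 0.03343486]), 'opening': 0.15056160924910952}
```

View pics/w_grasp1.png

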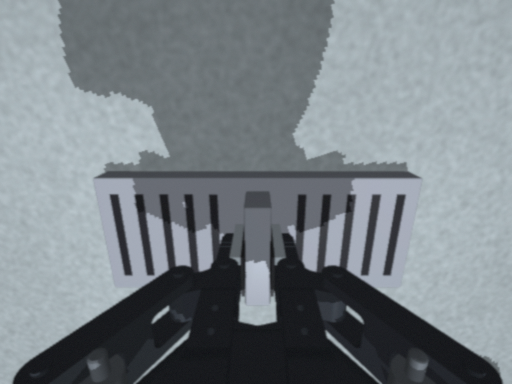

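>>> jog_arm(increments="0 0 -0.5 0 0 0 -1; 0 0 -1 0 0 0 -1; 0 0 -2 0 0 0 -1; 0 0 -2.5 0 0 0 -1; 0 0 -3 0 0 0 -1; 0 0 -2 0 0 0 -1; 0.3 1 -1 0 0 0 -1; 0.6 2 0 0 0 0 -1")

```text
clock: 7.5
eef_pos: [535.8, -343.8, 139.7]
tcp_rot: [-3.141, 0.003, 2.823]
contact_force: [0.1, -0.1, -2.8]
opening: 0.151
```

```bash
python3 snap.py side d_lift1
```

```text
7.5 [ 535.8 -343.8  139.7] [-3.1408e+00  2.7000e-03  2.8233e+00] [ 0.1 -0.1 -2.8] 0.1512101518672099
```

View pics/d_lift1.png

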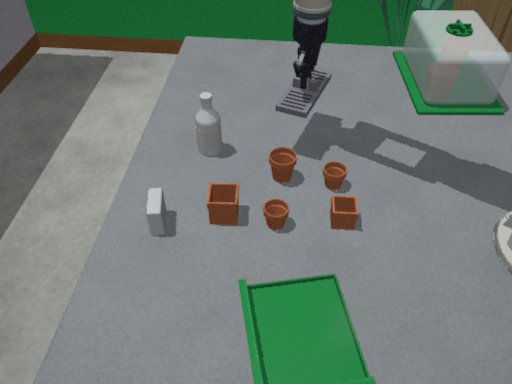

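>>> jog_arm(increments="1 3 0 0 0 0 -1; 1.2 4 0 0 0 0 -1; 1.2 4 0 0 0 0 -1; 1.2 4 0 0 0 0 -1; 1.2 4 0 0 0 0 -1; 1.2 4 0 0 0 0 -1; 1.2 4 0 0 0 0 -1; 1.2 4 0 0 0 0 -1")

```text
clock: 8.35
eef_pos: [540.3, -16.6, 136.8]
tcp_rot: [-3.141, -0.003, 2.825]
contact_force: [0.1, -1.0, -1.3]
opening: 0.144
```

>>> jog_arm(increments="1.2 4 0 0 0 0 -1; 1.2 4 0 0 0 0 -1; 1.2 4 0 0 0 0 -1; 1.2 4 0 0 0 0 -1; 1 4 0 0 0 0 -1; 1 4 0 0 0 0 -1; 0.5 1.8 0 0 0 0 -1; 0 0 0 0 0 -0.1 -1")

```text
clock: 9.15
eef_pos: [551.5, 251.3, 136.8]
tcp_rot: [-3.141, -0.002, 2.929]
contact_force: [0.2, -0.0, -2.5]
opening: 0.147
```

>>> jog_arm(increments="0 0 0 0 0 -0.12 -1; 0 0 0 0 0 -0.12 -1; 0 0 0 0 0 -0.12 -1; 0 0 0 0 0 -0.11 -1; 0 0 0 0 0 0 -1; 0 0 0 0 0 0 -1; 0 0 0 0 0 0 -1; 0 0 0 0 0 0 -1")

```text
clock: 9.95
eef_pos: [553.3, 248.2, 138.1]
tcp_rot: [-3.142, -0.0, -2.89]
contact_force: [-0.2, 0.2, -2.8]
opening: 0.15
```

```bash
python3 snap.py wrist w_over
python3 - <<'E'
from h import *
s=r.sense(); y=s["tcp_rot"][2]%(2*np.pi); print(y)
th=.253;t=np.array([513.9,233.]);R=np.array([[np.cos(th),-np.sin(th)],[np.sin(th),np.cos(th)]])
for L in((42,5),(47,10)):
  g=t+R@np.array(L); print(g, tool(*(g-s["eef_pos"][:2]),y))
E
```

```text
9.95 [553.3 248.2 138.1] [-3.1415e+00 -4.0000e-04 -2.8898e+00] [-0.2  0.2 -2.8] 0.14960286565991465
3.393698026487721
[553.31141784 248.35383157] [0.01 0.01]
[556.9006992  254.44620871] [-0.49  0.52]
```

View pics/w_over.png

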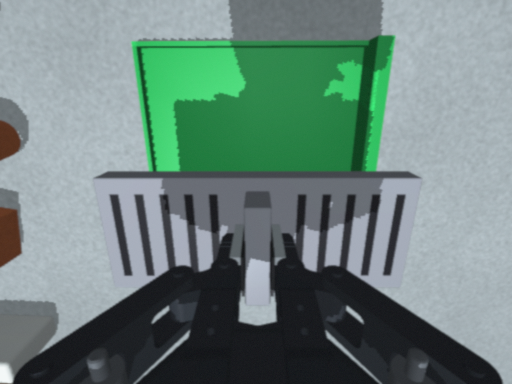

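>>> jog_arm(increments="0 0 1 0 0 0 -1; 0 0 2 0 0 0 -1; 0 0 3 0 0 0 -1; 0 0 2.5 0 0 0 -1; 0 0 1.2 0 0 0 -1; 0 0 0.8 0 0 0 -1; 0 0 0.4 0 0 0 -1; 0 0 0 0 0 0 -1")

```text
clock: 10.8
eef_pos: [553.8, 248.3, 29.4]
tcp_rot: [3.142, 0.0, -2.888]
contact_force: [0.1, 0.4, -2.0]
opening: 0.153
```

>>> jog_arm(increments="0 0 0.2 0 0 0 -1; 0 0 0.2 0 0 0 -1; 0 0 0.1 0 0 0 -1; 0 0 0.1 0 0 0 -1; 0 0 0 0 0 0 -1; 0 0 0 0 0 0 -1; 0 0 0 0 0 0 -1; 0 0 0 0 0 0 -1")

```text
clock: 11.6
eef_pos: [553.6, 248.3, 23.3]
tcp_rot: [-3.142, 0.0, -2.888]
contact_force: [0.2, -0.1, -2.3]
opening: 0.145
```

>>> jog_arm(increments="0 0 0.05 0 0 0 -1; 0 0 0 0 0 0 -1; -0.1 0 0 0 0 0 -1; -0.1 0 0 0 0 0 -1; -0.1 0 0 0 0 0 -1; -0.1 0 0 0 0 0 -1; 0 0 0 0 0 0 -1; 0 0 0 0 0 0 -1")

```text
clock: 12.4
eef_pos: [557.4, 249.2, 22.7]
tcp_rot: [-3.142, -0.0, -2.888]
contact_force: [-1.6, -0.1, -2.1]
opening: 0.149
```

>>> jog_arm(increments="0 0.1 0 0 0 0 -1; 0 0.1 0 0 0 0 -1; 0 0.1 0 0 0 0 -1; 0 0.1 0 0 0 0 -1; 0 0 0 0 0 0 -1; 0 0 0 0 0 0 -1; 0 0 0 0 0 0 -1; 0 0 0 0 0 0 -1")

```text
clock: 13.2
eef_pos: [556.5, 253.1, 22.8]
tcp_rot: [-3.142, 0.0, -2.888]
contact_force: [0.9, 0.4, -2.3]
opening: 0.149
```

>>> jog_arm(increments="0 0 0.05 0 0 0 -1; 0 0 0.05 0 0 0 -1; 0 0 0.05 0 0 0 -1; 0 0 0 0 0 0 -1; -0.1 0 0 0 0 0 -1; -0.1 0 0 0 0 0 -1; 0 0 0 0 0 0 -1; 0 0 0 0 0 0 -1")

```text
clock: 14.0
eef_pos: [556.8, 253.2, 22.6]
tcp_rot: [-3.141, -0.003, -2.889]
contact_force: [-10.4, -2.8, 18.6]
opening: 0.152
```

>>> jog_arm(increments="0 0.1 0 0 0 0 -1; 0 0.05 0 0 0 0 -1; 0 0.05 0 0 0 0 -1; 0 0 0 0 0 0 -1; 0 0 0 0 0 0 -1; 0 0 0 0 0 0 -1; 0 0 0 0 0 0 -1; 0 0 0 0 0 0 -1")

```text
clock: 14.8
eef_pos: [557.2, 253.8, 22.6]
tcp_rot: [-3.14, -0.002, -2.888]
contact_force: [-6.7, -11.5, 18.8]
opening: 0.154
```

>>> jog_arm(increments="0 0 -0.1 0 0 0 -1; 0 0 0 0 0 0 -1; -0.1 0 0 0 0 0 -1; -0.1 0 0 0 0 0 -1; 0 0.1 0 0 0 0 -1; 0 0.1 0 0 0 0 -1; 0 0 0 0 0 0 -1; 0 0 0 0 0 0 -1")

```text
clock: 15.6
eef_pos: [556.9, 254.9, 22.6]
tcp_rot: [-3.138, -0.006, -2.888]
contact_force: [-9.1, -16.2, 16.0]
opening: 0.154
```

```bash
python3 snap.py wrist w_corner; python3 -c "
from h import *; s=r.sense();print(s['contact_force'],s['wrist_torque'],s['tcp_rot'][2]%(2*np.pi))"
```

```text
15.6 [556.9 254.9  22.6] [-3.1382 -0.0061 -2.8876] [ -9.1 -16.2  16. ] 0.15424960815274635
[ -9.06543938 -15.58848891  15.30461204] [-2.3543287   1.15142924  0.09194885] 3.395470887771355
```

View pics/w_corner.png

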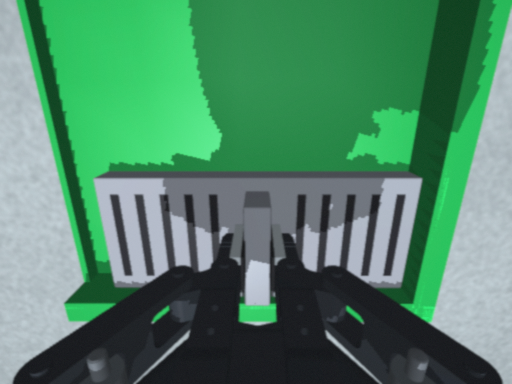

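>>> jog_arm(increments="0 0 -0.1 0 0 0 -1; 0 0 0 0 0 0 -1; 0 0.1 0 0 0 0 -1; 0 0 0 0 0 0 -1; -0.05 0 0 0 0 0 -1; 0 0.05 0 0 0 0 -1; 0 0 0 0 0 0 -1; 0 0 0 0 0 0 -1")

```text
clock: 16.45
eef_pos: [556.9, 255.1, 22.8]
tcp_rot: [-3.137, -0.007, -2.887]
contact_force: [-4.2, -22.3, 9.3]
opening: 0.149
```

>>> jog_arm(increments="0.1 -0.1 0 0 0 0 -1; 0 -0.05 0 0 0 0 -1; 0 0 0 0 0 0 -1; 0 0 0 0 0 0 -0.5; 0 0 0 0 0 0 0; 0 0 0 0 0 0 0; 0 0 0 0 0 0 0; 0 0 0 0 0 0 0")

```text
clock: 17.25
eef_pos: [558.9, 258.1, 23.4]
tcp_rot: [3.141, 0.0, -2.888]
contact_force: [0.7, 0.2, 1.3]
opening: 0.497
```

>>> jog_arm(increments="0 0 0 0 0 0 0; 0 0 -1 0 0 0 0; 0 0 -2 0 0 0 0; 0 0 -3 0 0 0 0; 0 0 -3 0 0 0 0; 0 0 -3 0 0 0 0; -1 0 -2 0 0 0 0; -3 0 0 0 0 0 0")

```text
clock: 18.05
eef_pos: [598.0, 268.4, 167.9]
tcp_rot: [3.141, 0.004, -2.888]
contact_force: [0.4, 0.1, -0.3]
opening: 0.5
```

>>> jog_arm(increments="-2 0 -2 0 0 0 0; -1 0 -2 0 0 0 0; 0 0 0 0 0 0 0; 0 0 0 0 0 0 0; 0 0 0 0 0 0 1; 0 0 0 0 0 0 1; 0 0 0 0 0 0 1; 0 0 0 0 0 0 1")

```text
clock: 18.85
eef_pos: [626.2, 275.3, 202.9]
tcp_rot: [-3.141, -0.001, -2.888]
contact_force: [-0.5, -0.4, 0.5]
opening: 0.999
```

```bash
python3 snap.py wrist w_placed
```

```text
18.85 [626.2 275.3 202.9] [-3.1415e+00 -7.0000e-04 -2.8883e+00] [-0.5 -0.4  0.5] 0.9987625921679725
```

View pics/w_placed.png

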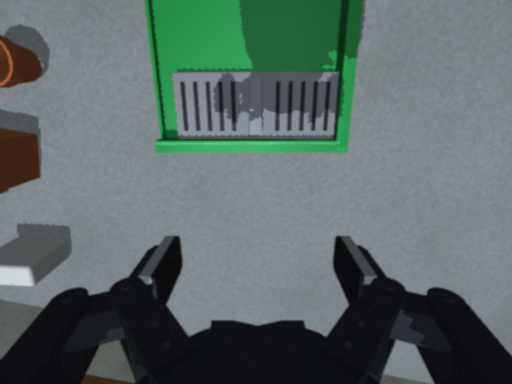

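Run:
```python
import cv2
im=cv2.imread("pics/w_placed.png")
cv2.imwrite("pics/w_placed2.png",cv2.resize(im[60:160,150:360],None,fx=3.8,fy=3.8,interpolation=cv2.INTER_CUBIC))
cv2.imwrite("pics/w_placed3.png",cv2.resize(im[110:160,300:360],None,fx=12,fy=12,interpolation=cv2.INTER_CUBIC))
```

```text
(no output)
```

View pics/w_placed2.png

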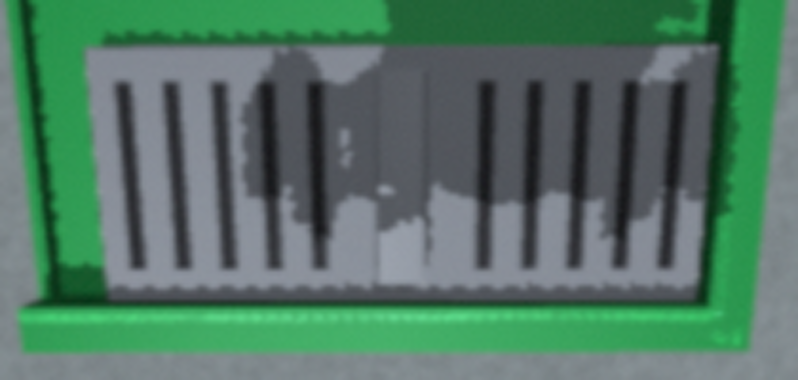

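View pics/w_placed3.png

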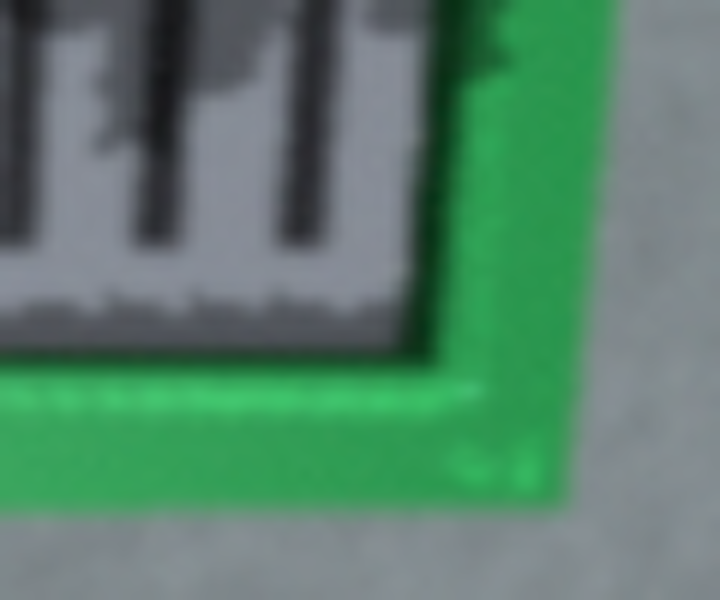

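Run:
```python
from h import *
import pickle
c,s=pickle.load(open("pics/w_placed.pkl","rb"))
rim=np.array([(435,368),(568,505)])/12+(300,110)
rim=np.vstack([rim,np.array([(22,350)])/3.8+(150,60)])
W=ray(c,rim,34)[:,:2]
d=W[1]-W[2]; a=np.arctan2(d[1],d[0])-np.pi/2; print("tray yaw from outer rim",a)
R=np.array([[np.cos(a),-np.sin(a)],[np.sin(a),np.cos(a)]])
b=np.vstack([np.array([(400,348)])/12+(300,110),np.array([(718,46),(88,47),(108,299)])/3.8+(150,60)])
B=ray(c,b,20)[:,:2]
print("relative to inner corner (85,105):",(B-W[0])@R+[85,105],"\nouter",(W-W[0])@R+[85,105])
th=.253;t=np.array([513.9,233.]);R2=np.array([[np.cos(th),-np.sin(th)],[np.sin(th),np.cos(th)]]); print((W-t)@R2)
print("board",rigid([(38,95),(-38,95),(-38,-95),(38,-95)],B))
```

```text
tray yaw from outer rim 0.2538246742713892
relative to inner corner (85,105): [[ 85.07708334 105.39846039]
 [  9.38572839 104.97771092]
 [  9.6063005  -83.59539235]
 [ 84.66360903 -84.62372752]] 
outer [[  85.          105.        ]
 [  98.57405229  119.47849451]
 [  98.57405229 -108.95302939]]
[[  84.80866618  105.5896391 ]
 [  98.37077381  120.07932286]
 [  98.55915539 -108.35212337]]
board (np.float64(0.25283141487435534), array([556.69346046, 255.52647164]), array([[-0.2, -0.2],
       [ 0.3, -0.6],
       [ 0.3,  0.9],
       [-0.4, -0.2]]))
```

>>> jog_arm(increments="0.4 -2 0 0 0 0 1; 0.8 -4 0 0 0 0 1; 0.8 -4 0 0 0 0 1; 0.8 -4 0 0 0 0 1; 0.8 -4 1 0 0 0 1; 0.8 -4 1 0 0 0 1; 0.8 -4 1 0 0 0 1; 0.5 -1.6 1 0 0 0 1", squeeze=25)

```text
clock: 19.7
eef_pos: [640.3, -10.3, 163.0]
tcp_rot: [-3.141, 0.0, -2.891]
contact_force: [-1.0, -0.1, -0.2]
opening: 0.995
```

>>> jog_arm(increments="0 0 0 0 0 0 1; 0 0 0 0 0 0 1; 0 0 0 0 0 0 1; 0 0 0 0 0 0 1; 0 0 0 0 0 0 1; 0 0 0 0 0 0 1; 0 0 0 0 0 0 1; 0 0 0 0 0 0 1")

```text
clock: 20.5
eef_pos: [640.6, -5.9, 163.3]
tcp_rot: [-3.142, 0.0, -2.888]
contact_force: [-0.1, 0.4, 0.4]
opening: 1.003
```

```bash
python3 snap.py wrist w_potB
python3 - <<'E'
from h import *
import pickle
c,s=pickle.load(open("pics/w_potB.pkl","rb"))
im=cv2.imread("pics/w_potB.png")[:,:,::-1].copy()
y=s["tcp_rot"][2]
for ct in comps(brown(im),300):
    print(ct.mean(0).round(),cv2.contourArea(ct),[[np.round(v,1) for v in rimfit(c,ct,H,R)] for H,R in((50,27),(66,32))])
E
```

```text
20.5 [640.6  -5.9 163.3] [-3.1415e+00  1.0000e-04 -2.8881e+00] [-0.1  0.4  0.4] 1.0029190929121157
[216. 219.] 4196.0 [[array([711.2, -43.1]), np.float64(5.2), np.int64(85)], [array([695.3, -37.4]), np.float64(3.9), np.int64(112)]]
[256. 117.] 2403.5 [[array([577.7, -23.5]), np.float64(1.0), np.int64(89)], [array([568.2, -25.1]), np.float64(5.5), np.int64(111)]]
[91. 68.] 5548.0 [[array([ 576.4, -188.2]), np.float64(2.8), np.int64(105)], [array([ 574.9, -170.2]), np.float64(0.7), np.int64(126)]]
```

View pics/w_potB.png

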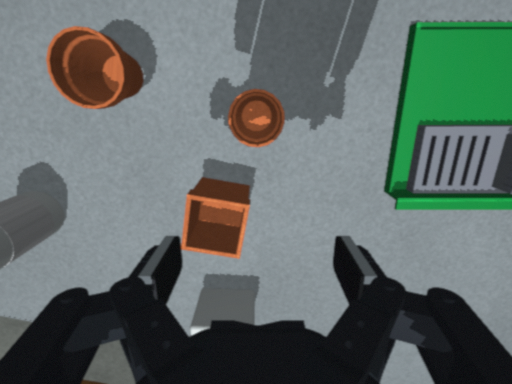

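>>> jog_arm(increments="1.4 0 0 0 0 0 1; 2 0 1 0 0 0 1; 2 0 2 0 0 0 1; 1 0 3 0 0 0 1; 0 0 3 0 0 0 1; 0 0 2 0 0 0 1; 0 0 1.5 0 0 0 1; 0 0 0.9 0 0 0 1")

```text
clock: 21.35
eef_pos: [578.3, -22.1, 28.2]
tcp_rot: [3.141, -0.001, -2.888]
contact_force: [0.0, -0.8, -0.7]
opening: 1.002
```

>>> jog_arm(increments="0 0 0 0 0 0 1; 0 0 0 0 0 0 0.4; 0 0 0 0 0 0 0.2; 0 0 0 0 0 0 -0.2; 0 0 0 0 0 0 -0.4; 0 0 0 0 0 0 -0.4; 0 0 0 0 0 0 -0.4; 0 0 0 0 0 0 -0.4")

```text
clock: 22.15
eef_pos: [579.6, -22.1, 30.7]
tcp_rot: [-3.141, 0.002, -2.888]
contact_force: [-0.5, -0.9, 5.3]
opening: 0.612
```

```bash
python3 snap.py wrist w_gB
```

```text
22.15 [579.6 -22.1  30.7] [-3.1410e+00  2.2000e-03 -2.8884e+00] [-0.5 -0.9  5.3] 0.6116452152853393
```

View pics/w_gB.png

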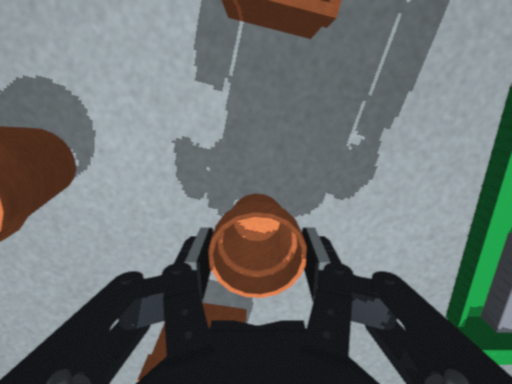

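>>> jog_arm(increments="0 0 -0.5 0 0 0 -0.4; 0 0 -1 0 0 0 -0.4; 0 0 -2 0 0 0 -0.4; 0 0 -2.5 0 0 0 -0.4; 0 0 -2 0 0 0 -0.4; -0.2 1 -1 0 0 0 -0.4; -0.4 2 -1 0 0 0 -0.4; -0.4 3 0 0 0 0 -0.4")

```text
clock: 23.0
eef_pos: [574.2, 38.8, 131.0]
tcp_rot: [-3.141, 0.003, -2.89]
contact_force: [0.8, 0.5, -0.7]
opening: 0.609
```

>>> jog_arm(increments="-0.5 4 0 0 0 0 -0.4; -0.5 4 0 0 0 0 -0.4; -0.5 4 0 0 0 0 -0.4; -0.5 4 0 0 0 0 -0.4; -0.5 4 0 0 0 0 -0.4; -0.5 3 0 0 0 0 -0.4; -0.5 2 0 0 0 0 -0.4; -0.3 1.6 0 0 0 0 -0.4")

```text
clock: 23.8
eef_pos: [542.6, 307.6, 129.3]
tcp_rot: [3.141, -0.0, -2.887]
contact_force: [-0.3, -0.4, 0.8]
opening: 0.608
```

>>> jog_arm(increments="0 0 0 0 0 0 -0.4; 0 0 0 0 0 0 -0.4; 0 0 0 0 0 0 -0.4; 0 0 0 0 0 0 -0.4; 0 0 0 0 0 0 -0.4; 0 0 0 0 0 0 -0.4; 0 0 0 0 0 0 -0.4; 0 0 0 0 0 0 -0.4")

```text
clock: 24.6
eef_pos: [543.4, 305.4, 129.3]
tcp_rot: [3.142, 0.0, -2.889]
contact_force: [0.0, 0.0, -0.7]
opening: 0.609
```

```bash
python3 snap.py wrist w_cB;python3 snap.py scene s_cB
python3 - <<'E'
from h import *
s=r.sense(); y=s["tcp_rot"][2]%(2*np.pi)
b=np.array([556.8,255.3]); u=np.array([np.cos(.2535),np.sin(.2535)]); v=np.array([-u[1],u[0]])
g=b+52*v; print(g,tool(*(g-s["eef_pos"][:2]),y),s["eef_pos"])
E
```

```text
24.6 [543.4 305.4 129.3] [ 3.1416  0.     -2.8886] [ 0.   0.  -0.7] 0.6094919114625862
24.65 [543.4 305.5 129.3] [-3.1416  0.     -2.8885] [ 0.9  0.5 -0.3] 0.6105085669766879
[543.75873122 305.6381099 ] [-0.04  0.  ] [543.4164031  305.53066545 129.32379413]
```

View pics/w_cB.png

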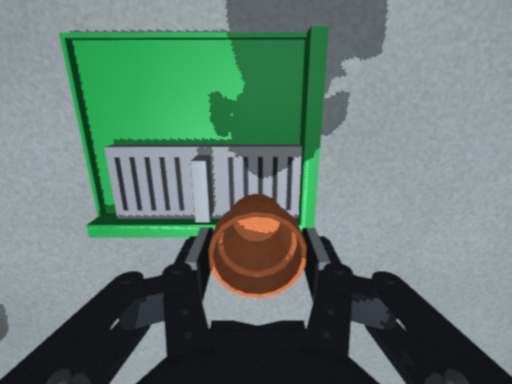

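View pics/s_cB.png

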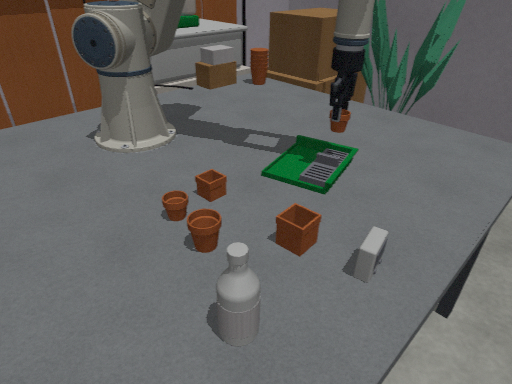

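>>> jog_arm(increments="0 0 1 0 0 0 -0.4; 0 0 2 0 0 0 -0.4; 0 0 2 0 0 0 -0.4; 0 0 1.3 0 0 0 -0.4; 0 0 0.7 0 0 0 -0.4; 0 0 0.3 0 0 0 -0.4; 0 0 0.15 0 0 0 -0.4; 0 0 0 0 0 0 -0.4")

```text
clock: 25.5
eef_pos: [543.7, 305.7, 55.2]
tcp_rot: [3.141, 0.001, -2.888]
contact_force: [0.1, -0.2, -0.4]
opening: 0.61
```

>>> jog_arm(increments="0 0 0.1 0 0 0 -0.4; 0 0 0.1 0 0 0 -0.4; 0 0 0.1 0 0 0 -0.4; 0 0 0.1 0 0 0 -0.4; 0 0 0 0 0 0 -0.4; 0 0 0 0 0 0 -0.4; 0 0 0 0 0 0 -0.4; 0 0 0 0 0 0 -0.4")

```text
clock: 26.3
eef_pos: [543.4, 305.5, 50.8]
tcp_rot: [3.142, 0.0, -2.888]
contact_force: [1.1, -0.5, 0.8]
opening: 0.606
```

>>> jog_arm(increments="0 0 0.05 0 0 0 -0.4; 0 0 0 0 0 0 -0.4; 0 0 0 0 0 0 0.25; 0 0 0 0 0 0 0.35; 0 0 0 0 0 0 0.5; 0 0 0 0 0 0 0.6; 0 0 0 0 0 0 0.6; 0 0 -0.5 0 0 0 0.6")

```text
clock: 27.1
eef_pos: [542.9, 305.3, 54.8]
tcp_rot: [-3.141, -0.001, -2.888]
contact_force: [-0.6, -0.2, 0.1]
opening: 0.799
```

>>> jog_arm(increments="0 0 -1 0 0 0 0.6; 0 0 -2 0 0 0 0.6; 0 0 -3 0 0 0 1; 0 0 -3 0 0 0 1; -2 0 -2 0 0 0 1; -4 -1 0 0 0 0 1; -4 -1 0 0 0 0 1; 0 0 0 0 0 0 1")

```text
clock: 27.9
eef_pos: [649.9, 311.1, 166.7]
tcp_rot: [3.141, 0.005, -2.89]
contact_force: [0.8, -0.4, -0.6]
opening: 0.997
```

```bash
python3 snap.py wrist w_pB
```

```text
27.9 [649.9 311.1 166.7] [ 3.1414  0.0047 -2.8897] [ 0.8 -0.4 -0.6] 0.9967103009759561
```

View pics/w_pB.png

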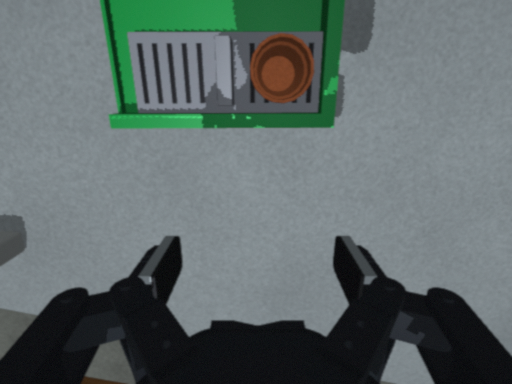

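>>> jog_arm(increments="1 -2 0 0 0 0 1; 2.2 -3.6 0 0 0 0 1; 2.2 -3.6 0 0 0 0 1; 2.2 -3.6 0 0 0 0 1; 2.2 -3.6 0 0 0 0 1; 2.2 -3.6 0 0 0 0 1; 2.2 -3.6 0 0 0 0 1; 2.2 -3.6 0 0 0 0 1")

```text
clock: 28.75
eef_pos: [552.8, 5.8, 165.9]
tcp_rot: [3.141, -0.0, -2.888]
contact_force: [0.4, -0.3, 1.5]
opening: 1.004
```

>>> jog_arm(increments="2.2 -3.6 0 0 0 0 1; 2.2 -3.6 0 0 0 0 1; 2.2 -3.6 0 0 0 0 1; 1.3 -2.2 0 0 0 0 1; 0 0 0 0 0 0 1; 0 0 0 0 0 0 1; 0 0 0 0 0 0 1; 0 0 0 0 0 0 1")

```text
clock: 29.55
eef_pos: [510.8, -137.7, 165.4]
tcp_rot: [3.141, 0.0, -2.887]
contact_force: [-0.5, 0.3, -0.0]
opening: 0.999
```

```bash
python3 snap.py wrist w_potA
python3 - <<'E'
from h import *
import pickle
c,s=pickle.load(open("pics/w_potA.pkl","rb"))
im=cv2.imread("pics/w_potA.png")[:,:,::-1].copy()
y=s["tcp_rot"][2]
for ct in comps(brown(im),300):
    g=rimfit(c,ct,50,27)
    print(ct.mean(0).round(),cv2.contourArea(ct),[[np.round(v,1) for v in rimfit(c,ct,H,R)] for H,R in((50,27),(66,32))],tool(*(g[0]-s["eef_pos"][:2]),y))
E
```

```text
29.55 [ 510.8 -137.7  165.4] [ 3.1414e+00  1.0000e-04 -2.8869e+00] [-0.5  0.3 -0. ] 0.9990282426335023
[300. 311.] 1716.5 [[array([658.1, -35.1]), np.float64(6.7), np.int64(65)], [array([643.3, -53.7]), np.float64(5.9), np.int64(68)]] [-16.84   6.22]
[212. 231.] 2973.5 [[array([ 590.9, -173.6]), np.float64(2.7), np.int64(74)], [array([ 573.2, -171.7]), np.float64(0.9), np.int64(90)]] [-6.85 -5.49]
[364. 132.] 3309.5 [[array([436.9, -44.1]), np.float64(3.1), np.int64(102)], [array([436.4, -59.9]), np.float64(4.8), np.int64(122)]] [ 4.79 10.91]
[252. 123.] 2317.5 [[array([ 453.4, -157. ]), np.float64(1.0), np.int64(88)], [array([ 443.6, -157.1]), np.float64(5.4), np.int64(107)]] [ 6.05 -0.42]
```

View pics/w_potA.png

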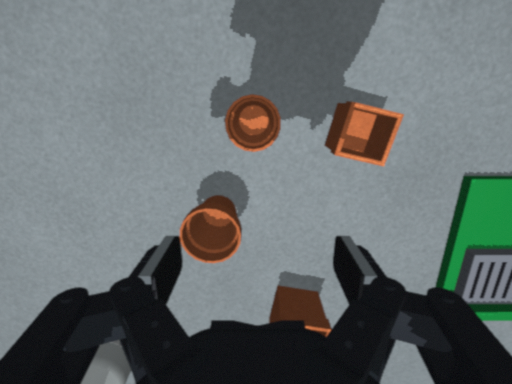

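>>> jog_arm(increments="1.5 -0.3 0 0 0 0 1; 2 0 1 0 0 0 1; 1.9 0 2 0 0 0 1; 0.55 0 3 0 0 0 1; 0 0 3 0 0 0 1; 0 0 2 0 0 0 1; 0 0 1.5 0 0 0 1; 0 0 1.1 0 0 0 1")

```text
clock: 30.4
eef_pos: [452.6, -156.4, 28.3]
tcp_rot: [3.141, -0.001, -2.888]
contact_force: [0.3, 0.1, -0.4]
opening: 0.999
```

>>> jog_arm(increments="0 0 0 0 0 0 1; 0 0 0 0 0 0 0.4; 0 0 0 0 0 0 0.2; 0 0 0 0 0 0 -0.2; 0 0 0 0 0 0 -0.4; 0 0 0 0 0 0 -0.4; 0 0 0 0 0 0 -0.4; 0 0 0 0 0 0 -0.4")

```text
clock: 31.2
eef_pos: [454.5, -156.9, 30.5]
tcp_rot: [-3.141, 0.001, -2.888]
contact_force: [-1.2, -0.1, 7.9]
opening: 0.607
```

>>> jog_arm(increments="0 0 -0.5 0 0 0 -0.4; 0 0 -1 0 0 0 -0.4; 0 0 -2 0 0 0 -0.4; 0 0 -2.5 0 0 0 -0.4; 0 0 -2 0 0 0 -0.4; 0 0 -2 0 0 0 -0.4; 0 0 0 0 0 0 -0.4; 0 0 0 0 0 0 -0.4")

```text
clock: 32.0
eef_pos: [454.1, -156.7, 129.9]
tcp_rot: [-3.141, 0.001, -2.888]
contact_force: [0.2, 0.2, -0.3]
opening: 0.601
```

```bash
python3 snap.py wrist w_gA;  python3 - <<'E'
from h import *
s=r.sense(); y=s["tcp_rot"][2]%(2*np.pi)
b=np.array([556.8,255.3]); u=np.array([np.cos(.2535),np.sin(.2535)]); v=np.array([-u[1],u[0]])
g=b-52*v; print(g,tool(*(g-s["eef_pos"][:2]),y),s["eef_pos"])
E
```

```text
32.0 [ 454.1 -156.7  129.9] [-3.1407e+00  1.3000e-03 -2.8884e+00] [ 0.2  0.2 -0.3] 0.600911173084877
[569.84126878 204.9618901 ] [-20.31  32.09] [ 453.56347206 -156.55754619  129.19481225]
```

View pics/w_gA.png

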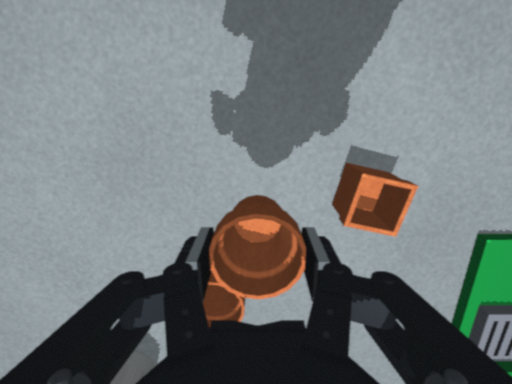

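>>> jog_arm(increments="-1.3 2 0 0 0 0 -0.4; -2 3.2 0 0 0 0 -0.4; -2.2 3.5 0 0 0 0 -0.4; -2.2 3.5 0 0 0 0 -0.4; -2.2 3.5 0 0 0 0 -0.4; -2.2 3.5 0 0 0 0 -0.4; -2.2 3.5 0 0 0 0 -0.4; -2.2 3.5 0 0 0 0 -0.4")

```text
clock: 32.85
eef_pos: [547.4, 139.9, 128.0]
tcp_rot: [-3.142, -0.002, -2.888]
contact_force: [0.2, -0.6, 0.5]
opening: 0.602
```

>>> jog_arm(increments="-2 3 0 0 0 0 -0.4; -1.2 1.9 0 0 0 0 -0.4; -0.6 1 0 0 0 0 -0.4; 0 0 0 0 0 0 -0.4; 0 0 0 0 0 0 -0.4; 0 0 0 0 0 0 -0.4; 0 0 0 0 0 0 -0.4; 0 0 0 0 0 0 -0.4")

```text
clock: 33.65
eef_pos: [569.9, 204.2, 129.4]
tcp_rot: [-3.142, 0.0, -2.889]
contact_force: [0.1, -0.4, -0.6]
opening: 0.604
```

```bash
python3 - <<'E'
from h import *
s=r.sense(); y=s["tcp_rot"][2]%(2*np.pi)
b=np.array([556.8,255.3]); u=np.array([np.cos(.2535),np.sin(.2535)]); v=np.array([-u[1],u[0]])
g=b-52*v; print(g,tool(*(g-s["eef_pos"][:2]),y),s["eef_pos"])
E
```

```text
[569.84126878 204.9618901 ] [-0.01  0.08] [569.90390566 204.16297692 129.44035385]
```

Contact is expected at a TCP height of about 50.5.

>>> jog_arm(increments="0 0.1 1 0 0 0 -0.4; 0 0 2 0 0 0 -0.4; 0 0 2 0 0 0 -0.4; 0 0 1.3 0 0 0 -0.4; 0 0 0.7 0 0 0 -0.4; 0 0 0.3 0 0 0 -0.4; 0 0 0.2 0 0 0 -0.4; 0 0 0 0 0 0 -0.4")

```text
clock: 34.45
eef_pos: [570.0, 206.0, 54.6]
tcp_rot: [3.142, 0.001, -2.888]
contact_force: [0.4, 0.0, 0.1]
opening: 0.601
```

>>> jog_arm(increments="0 0 0.1 0 0 0 -0.4; 0 0 0.1 0 0 0 -0.4; 0 0 0.1 0 0 0 -0.4; 0 0 0.1 0 0 0 -0.4; 0 0 0 0 0 0 -0.4; 0 0 0 0 0 0 -0.4; 0 0 0 0 0 0 -0.4; 0 0 0 0 0 0 -0.4")

```text
clock: 35.25
eef_pos: [569.8, 206.0, 50.6]
tcp_rot: [3.142, 0.0, -2.888]
contact_force: [-1.9, -0.2, 5.5]
opening: 0.602
```

>>> jog_arm(increments="0 0 0 0 0 0 0.25; 0 0 0 0 0 0 0.35; 0 0 0 0 0 0 0.5; 0 0 0 0 0 0 0.6; 0 0 0 0 0 0 0.6; 0 0 -0.5 0 0 0 0.6; 0 0 -1 0 0 0 0.6; 0 0 -2 0 0 0 0.6")

```text
clock: 36.05
eef_pos: [568.8, 205.7, 85.2]
tcp_rot: [-3.141, -0.002, -2.888]
contact_force: [-0.1, 0.5, -0.4]
opening: 0.801
```

>>> jog_arm(increments="0 0 -3 0 0 0 1; 0 0 -3 0 0 0 1; -2 0 -2 0 0 0 1; -4 0 0 0 0 0 1; -4 0 0 0 0 0 1; -0.5 0 0 0 0 0 1; 0 0 0 0 0 0 1; 0 0 0 0 0 0 1")

```text
clock: 36.85
eef_pos: [670.1, 231.9, 165.2]
tcp_rot: [-3.142, -0.001, -2.888]
contact_force: [0.3, 0.4, 0.0]
opening: 1.003
```

```bash
python3 snap.py wrist w_pA
python3 - <<'E'
from h import *
s=r.sense(); y=s["tcp_rot"][2]%(2*np.pi)
print(tool(*(np.array([575,-170])-s["eef_pos"][:2]),y))
import pickle
c,s=pickle.load(open("pics/w_pA.pkl","rb"))
im=cv2.imread("pics/w_pA.png")[:,:,::-1].copy()
u=np.array([np.cos(.2535),np.sin(.2535)]); v=np.array([-u[1],u[0]])
for ct in comps(brown(im),300):
    g=rimfit(c,ct,70,27); e=g[0]-[556.8,255.3]; print(g, e@u+47,e@v+10)
E
```

```text
36.85 [670.1 231.9 165.2] [-3.1416e+00 -1.4000e-03 -2.8885e+00] [0.3 0.4 0. ] 1.003330588516559
[ 19.26 -36.53]
(array([675.57171636,  18.40107456]), np.float64(4.757987667905926), 108) 102.56309903861924 -249.11496195174033
(array([572.04883955, 206.18452144]), np.float64(0.643104303765154), 112) 49.44364622304142 -41.37008794339715
(array([544.55653486, 303.16165778]), np.float64(0.6752835923851227), 109) 47.15122788211517 59.40260979520475
```

View pics/w_pA.png

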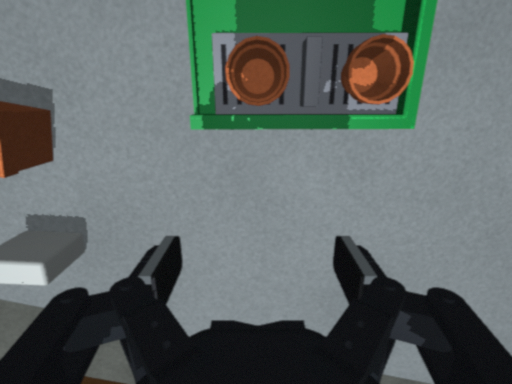

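>>> jog_arm(increments="1 -2 0 0 0 0 1; 2 -3.8 0 0 0 0 1; 2 -3.8 0 0 0 0 1; 2 -3.8 0 0 0 0 1; 2 -3.8 0 0 0 0 1; 2 -3.8 0 0 0 0 1; 2 -3.8 0 0 0 0 1; 2 -3.8 0 0 0 0 1")

```text
clock: 37.7
eef_pos: [595.6, -84.3, 165.6]
tcp_rot: [-3.141, -0.0, -2.888]
contact_force: [0.6, -0.2, 0.7]
opening: 1.003
```

>>> jog_arm(increments="2 -3.8 0 0 0 0 1; 1.3 -2.5 0 0 0 0 1; 0.97 -1.6 0 0 0 0 1; 0 0 0 0 0 0 1; 0 0 0 0 0 0 1; 0 0 0 0 0 0 1; 0 0 0 0 0 0 1; 0 0 0 0 0 0 1")

```text
clock: 38.5
eef_pos: [576.3, -168.6, 165.3]
tcp_rot: [3.141, -0.0, -2.887]
contact_force: [-1.2, -0.1, -1.5]
opening: 1.0
```

```bash
python3 snap.py wrist w_potT
python3 - <<'E'
from h import *
import pickle
c,s=pickle.load(open("pics/w_potT.pkl","rb"))
im=cv2.imread("pics/w_potT.png")[:,:,::-1].copy()
for ct in comps(brown(im),300):
    g=rimfit(c,ct,66,32); print(ct.mean(0),g,tool(*(g[0]-s["eef_pos"][:2]),s["tcp_rot"][2]))
E
```

```text
38.5 [ 576.3 -168.6  165.3] [ 3.1415e+00 -1.0000e-04 -2.8873e+00] [-1.2 -0.1 -1.5] 1.0003408651019867
[323.61827957 290.32795699] (array([693.74274226, -65.6241449 ]), np.float64(3.6270719607401958), 63) [-13.95   7.01]
[254.82222222 182.88888889] (array([ 573.25822972, -172.00934283]), np.float64(0.8472339885174051), 99) [ 0.38 -0.26]
[418.96015936  71.61752988] (array([444.51817992, -61.18112511]), np.float64(3.9793620985682425), 137) [10.06 13.71]
```

View pics/w_potT.png

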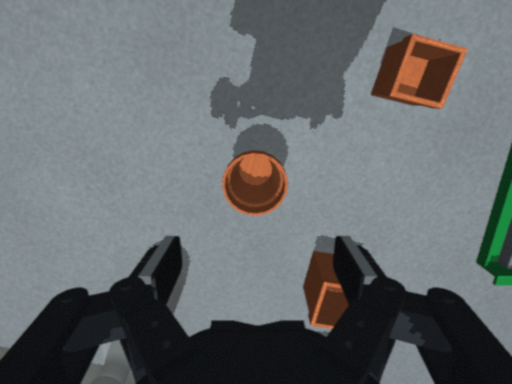

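>>> jog_arm(increments="0.2 -0.25 1 0 0 0 1; 0 0 2 0 0 0 1; 0 0 3 0 0 0 1; 0 0 2.5 0 0 0 1; 0 0 1.5 0 0 0 1; 0 0 1.2 0 0 0 1; 0 0 1 0 0 0 1; 0 0 0 0 0 0 1")

```text
clock: 39.35
eef_pos: [574.4, -172.2, 42.3]
tcp_rot: [3.141, -0.001, -2.888]
contact_force: [0.6, -0.2, 0.1]
opening: 0.999
```

>>> jog_arm(increments="0 0 0 0 0 0 0.7; 0 0 0 0 0 0 0.6; 0 0 0 0 0 0 0.4; 0 0 0 0 0 0 0; 0 0 0 0 0 0 0; 0 0 0 0 0 0 0; 0 0 0 0 0 0 0; 0 0 0 0 0 0 0")

```text
clock: 40.15
eef_pos: [575.8, -172.5, 44.6]
tcp_rot: [-3.141, 0.002, -2.888]
contact_force: [-1.4, 0.1, 5.6]
opening: 0.717
```

>>> jog_arm(increments="0 0 -0.5 0 0 0 -0.2; 0 0 -1 0 0 0 -0.2; 0 0 -2 0 0 0 -0.2; 0 0 -2.5 0 0 0 -0.2; 0 0 -2 0 0 0 -0.2; 0 0 -2 0 0 0 -0.2; 0 0 0 0 0 0 -0.2; 0 0 0 0 0 0 -0.2")

```text
clock: 40.95
eef_pos: [575.0, -172.4, 143.8]
tcp_rot: [-3.141, 0.001, -2.888]
contact_force: [0.0, 0.1, -1.0]
opening: 0.714
```

```bash
python3 snap.py wrist w_gT;  python3 - <<'E'
from h import *
s=r.sense(); y=s["tcp_rot"][2]%(2*np.pi)
b=np.array([556.8,255.3]); u=np.array([np.cos(.2535),np.sin(.2535)]); v=np.array([-u[1],u[0]])
g=b-86*u; print(g,tool(*(g-s["eef_pos"][:2]),y),s["eef_pos"])
E
```

```text
40.95 [ 575.  -172.4  143.8] [-3.1409e+00  1.0000e-03 -2.8884e+00] [ 0.   0.1 -1. ] 0.7143888905360316
[473.54851055 233.73174778] [-0.4  41.83] [ 574.4882384  -172.19902063  142.95010647]
```

View pics/w_gT.png

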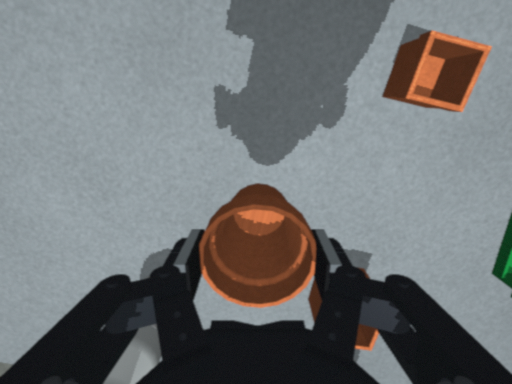

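>>> jog_arm(increments="0 1.8 0 0 0 0 -0.2; 0 3.5 0 0 0 0 -0.2; 0 4 0 0 0 0 -0.2; 0 4 0 0 0 0 -0.2; 0 4 0 0 0 0 -0.2; 0 4 0 0 0 0 -0.2; 0 4 0 0 0 0 -0.2; 0 4 0 0 0 0 -0.2")

```text
clock: 41.8
eef_pos: [499.5, 113.3, 142.3]
tcp_rot: [3.141, -0.002, -2.888]
contact_force: [0.3, 1.1, -1.1]
opening: 0.715
```

>>> jog_arm(increments="-0.4 4 0 0 0 0 -0.2; 0 4 0 0 0 0 -0.2; 0 3 0 0 0 0 -0.2; 0 1.5 0 0 0 0 -0.2; 0 0 0 0 0 0 -0.2; 0 0 0 0 0 0 -0.2; 0 0 0 0 0 0 -0.2; 0 0 0 0 0 0 -0.2")

```text
clock: 42.6
eef_pos: [474.2, 232.3, 143.2]
tcp_rot: [-3.141, -0.0, -2.89]
contact_force: [-0.8, -0.4, 0.6]
opening: 0.715
```

```bash
python3 snap.py wrist w_oT;  python3 - <<'E'
from h import *
s=r.sense(); y=s["tcp_rot"][2]%(2*np.pi)
b=np.array([556.8,255.3]); u=np.array([np.cos(.2535),np.sin(.2535)]); v=np.array([-u[1],u[0]])
g=b-86*u; print(g,tool(*(g-s["eef_pos"][:2]),y),s["eef_pos"])
E
```

```text
42.6 [474.2 232.3 143.2] [-3.1414e+00 -3.0000e-04 -2.8898e+00] [-0.8 -0.4  0.6] 0.7147598448816334
[473.54851055 233.73174778] [0.04 0.14] [474.30596146 232.4349435  143.25172915]
```

View pics/w_oT.png

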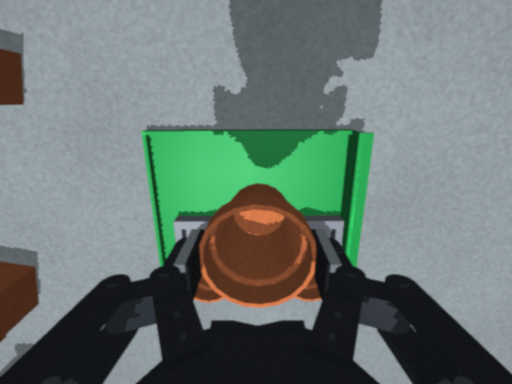

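>>> jog_arm(increments="0 0.15 1 0 0 0 -0.2; 0 0 2 0 0 0 -0.2; 0 0 2.5 0 0 0 -0.2; 0 0 1.7 0 0 0 -0.2; 0 0 1 0 0 0 -0.2; 0 0 0.5 0 0 0 -0.2; 0 0 0.3 0 0 0 -0.2; 0 0 0 0 0 0 -0.2")

```text
clock: 43.45
eef_pos: [473.9, 234.9, 53.4]
tcp_rot: [3.142, 0.0, -2.888]
contact_force: [0.0, -0.1, -0.5]
opening: 0.715
```

>>> jog_arm(increments="0 0 0.1 0 0 0 -0.2; 0 0 0.1 0 0 0 -0.2; 0 0 0.1 0 0 0 -0.2; 0 0 0.1 0 0 0 -0.2; 0 0 0.05 0 0 0 -0.2; 0 0 0 0 0 0 -0.2; 0 0 0 0 0 0 -0.2; 0 0 0 0 0 0 -0.2")

```text
clock: 44.25
eef_pos: [473.7, 234.8, 48.8]
tcp_rot: [-3.142, 0.0, -2.888]
contact_force: [-0.3, -0.3, -0.5]
opening: 0.71
```

>>> jog_arm(increments="0 0 0.05 0 0 0 -0.2; 0 0 0.03 0 0 0 -0.2; 0 0 0 0 0 0 -0.2; 0 0 0 0 0 0 -0.2; 0 0 0 0 0 0 -0.2; 0 0 0 0 0 0 -0.2; 0 0 0 0 0 0 -0.2; 0 0 0 0 0 0 -0.2")

```text
clock: 45.05
eef_pos: [474.1, 235.0, 48.6]
tcp_rot: [3.141, 0.001, -2.888]
contact_force: [-0.2, -0.5, 7.8]
opening: 0.715
```

Contact at 7.8 N. Next I release the pot and retreat.

>>> jog_arm(increments="0 0 0 0 0 0 0.45; 0 0 0 0 0 0 0.55; 0 0 0 0 0 0 0.7; 0 0 0 0 0 0 0.9; 0 0 0 0 0 0 0.9; 0 0 -0.5 0 0 0 0.9; 0 0 -1 0 0 0 0.9; 0 0 -2 0 0 0 0.9")

```text
clock: 45.85
eef_pos: [472.9, 234.4, 83.0]
tcp_rot: [-3.141, -0.002, -2.888]
contact_force: [0.3, 0.2, 0.1]
opening: 0.947
```

>>> jog_arm(increments="0 0 -3 0 0 0 1; 0 0 -3 0 0 0 1; -2 0 -3 0 0 0 1; -4 0 -1 0 0 0 1; -4 0 0 0 0 0 1; -4 0 0 0 0 0 1; -2 0 0 0 0 0 1; 0 0 0 0 0 0 1")

```text
clock: 46.65
eef_pos: [630.9, 275.3, 183.6]
tcp_rot: [3.141, 0.002, -2.889]
contact_force: [-0.2, 0.1, -0.9]
opening: 0.999
```

>>> jog_arm(increments="0 0 0 0 0 0 1; 0 0 0 0 0 0 1; 0 0 0 0 0 0 1; 0 0 0 0 0 0 1; 0 0 0 0 0 0 1; 0 0 0 0 0 0 1; 0 0 0 0 0 0 1; 0 0 0 0 0 0 1")

```text
clock: 47.45
eef_pos: [628.6, 274.9, 182.9]
tcp_rot: [-3.142, -0.0, -2.888]
contact_force: [0.4, 0.4, 0.0]
opening: 1.001
```

```bash
python3 snap.py wrist w_fin; python3 snap.py scene s_fin; python3 snap.py side d_fin
python3 - <<'E'
from h import *
import pickle
u=np.array([np.cos(.2535),np.sin(.2535)]); v=np.array([-u[1],u[0]])
for n in("w_fin","d_fin","s_fin"):
    c,s=pickle.load(open(f"pics/{n}.pkl","rb")); im=cv2.imread(f"pics/{n}.png")[:,:,::-1].copy()
    for ct in comps(brown(im),200):
        for R in(27,32):
            g=rimfit(c,ct,70,R); e=g[0]-[556.8,255.3]
            if abs(e@u)<200 and abs(e@v)<200: print(n,R,ct.mean(0).round(),g[1].round(2),(e@u+47).round(1),(e@v+10).round(1))
    z=[("w_fin",(0,200,100,420)),("s_fin",(110,210,240,380)),("d_fin",(250,384,220,400))]
    a=dict(z)[n]; cv2.imwrite(f"pics/{n}2.png",cv2.resize(im[a[0]:a[1],a[2]:a[3],::-1],None,fx=2.4 if n[0]=="w" else 4,fy=2.4 if n[0]=="w" else 4,interpolation=cv2.INTER_CUBIC))
E
```

```text
47.45 [628.6 274.9 182.9] [-3.1416 -0.     -2.8884] [0.4 0.4 0. ] 1.0009262897940459
47.5 [628.6 274.9 182.9] [-3.1416e+00 -1.0000e-04 -2.8884e+00] [ 0.1  0.6 -0.1] 0.9967182816358564
47.55 [628.6 274.9 182.9] [-3.1416e+00 -1.0000e-04 -2.8884e+00] [-0.4 -0.5 -1.1] 0.9963946249788062
w_fin 27 [202. 106.] 0.69 47.7 -39.7
w_fin 32 [202. 106.] 3.95 47.0 -33.5
w_fin 27 [311. 105.] 0.84 46.2 59.4
w_fin 32 [311. 105.] 4.15 45.3 53.3
w_fin 27 [258.  16.] 5.18 -16.8 11.8
w_fin 32 [258.  16.] 5.15 -9.8 11.8
d_fin 27 [284. 356.] 1.19 48.0 63.4
d_fin 32 [284. 356.] 4.27 49.7 69.4
d_fin 27 [327. 326.] 4.52 -34.5 10.0
d_fin 32 [327. 326.] 4.49 -36.3 16.2
d_fin 27 [272. 302.] 1.32 49.5 -38.5
d_fin 32 [272. 302.] 4.14 50.6 -32.4
s_fin 27 [327. 154.] 2.96 49.7 57.0
s_fin 32 [327. 154.] 5.19 52.3 51.6
s_fin 27 [299. 148.] 1.48 -38.7 15.0
s_fin 32 [299. 148.] 2.0 -36.9 9.3
  return _methods._mean(a, axis=axis, dtype=dtype,
  ret = ret.dtype.type(ret / rcount)
```

View pics/w_fin2.png

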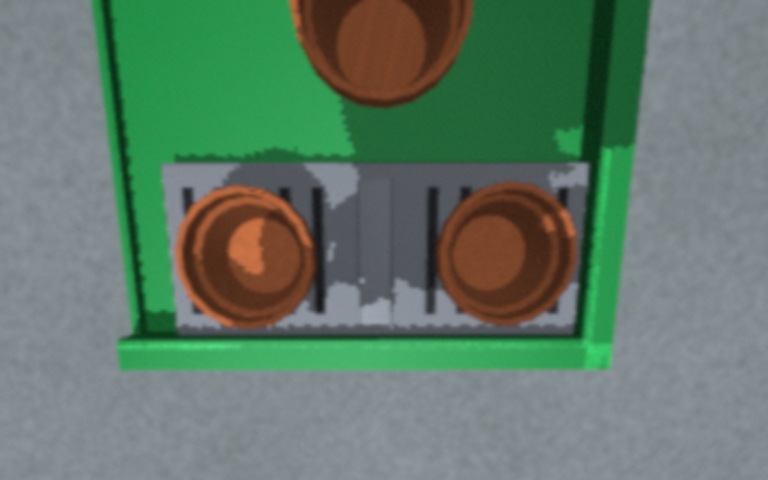

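View pics/s_fin.png

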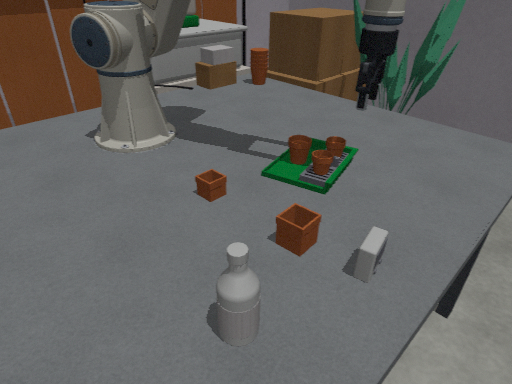

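View pics/s_fin2.png

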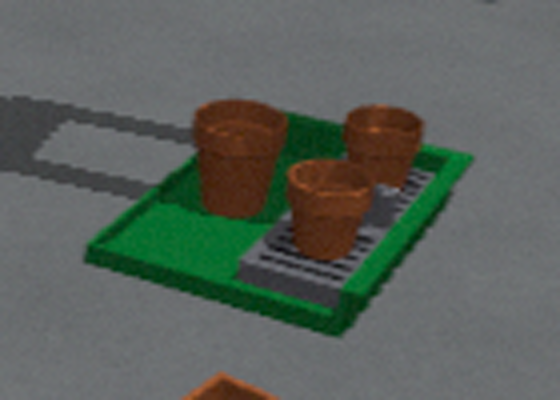

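View pics/d_fin.png

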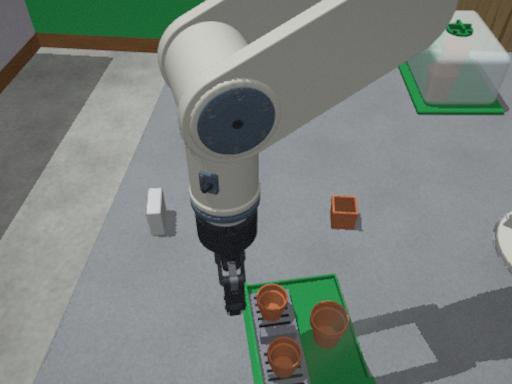

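Run:
```python
from h import *
import pickle
c,s=pickle.load(open("pics/w_fin.pkl","rb"))
u=np.array([np.cos(.2535),np.sin(.2535)]); v=np.array([-u[1],u[0]])
b=np.array([(588,163),(163,164)])/2.4+(100,0)
for p,z in((b,20),(np.array([(583,338)])/2.4+(100,0),34)):
    e=ray(c,p,z)[:,:2]-[556.8,255.3]; print((e@u+47).round(1),(e@v+10).round(1))
s=r.sense(); print(s["clock"],s["eef_pos"],s["contact_force"])
r.sign_off()
```

```text
[9.  9.4] [104.  -84.2]
[84.2] [105.2]
47.6 [628.60592692 274.91422833 182.95973351] [0.034616   0.07871511 0.27950272]
the job is handed in; nothing more can be done
```

The tray is set up as asked and the job was handed in at 47.6 s, with the arm clear and the contact force near zero.

- **Board:** I lifted it by its rib and laid it flat in the empty tray. I pushed it against both high sides until the pushing force had built to about 10 N along x and 20 N along y. The last wrist picture puts its edges about 1 mm from the ideal corner position and square to within about 0.005 rad.
- **Short pots:** They stand upright on the board, one on each side of the rib. The wrist view puts them at about (47.7, −40) and (46, 59) mm in the tray; ideal is (47, −42) and (47, 62). The three views differ by 2–4 mm.
- **Tall pot:** It stands upright on the bare floor beside the board, at about (−37, 9) mm by the scene camera. Two of its final fits were poor: the wrist view cut the pot off and the side fit had a 4.5 mm residual. I relied there on the scene fit, the known gripper pose at release and the pictures.
- **Left alone:** I did not touch the square pots, the feed bottle or the white box. The scene picture shows them unmoved. In the last side view the arm hid the bottle and the larger square pot.

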